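Lock an embossing stamp into its chase

TASK

Get the rectangular leaf stamp ready for the embossing press: lay it flat in the steel chase and slide it gently, without ramming it, snug into the corner against both fences. Then push the orange cam handle clockwise round its quarter turn until it is fully home, bear on it there for a moment with a firm 15 N or so, without forcing it, and let go. Leave everything else on the bench where it is.

Things in the scene. Friction and masses are not known exactly. Their poses are not given: they have to be found in the camera images.
- stamp_mid (a point): leaf stamp: block 50 (its x) x 70 (its y) x 24 mm high, brass face on an aluminium block, dark leaf motif on top, about 0.35 kg, standing loose on the green cutting mat (top 3 mm above the bench). The point is its centre, half-way up; z up. It may go in either way round (half a turn makes no difference) and can be gripped across its 50 mm width
- chase: the chase: steel bed 180 (x) x 170 (y) x 12 mm lying fixed on the mat, plain top. Origin on its underside, 90 mm from its x ends, 75 mm from its -y edge; x, y level, z up. It carries the fences at its +x, +y corner and the cam lever on its -y side
- seat (a point): where the stamp's centre lies when it stands on the bed tight against both fences, its 50 mm width along the chase's x, its 70 mm length along y. Axes are the chase's. The bed's top is 12 mm below. With the handle open the stamp has 4 to 6 mm of play in y between cam and fence; its -x side is open
- fences: two fixed dark steel fences, 14 mm thick, 8 mm high above the bed (the stamp stands 16 mm proud of them): one along y at the stamp's +x side (face 25 mm from the seat point), one along x at its +y end (face 35 mm from the seat point). Origin and axes as the chase's
- cam_pivot (a point): a point on the cam lever's upright axis, 62 mm from the seat towards the chase's -y and 45 mm above the bench. Axes turn with the lever: the handle points along its own -y. Beneath, on the bed, an eccentric cam disc (44 mm across, top 12 mm above the bed) turns with it, pressing the stamp towards +y and dragging it a little towards +x
- handle_grip (a point): middle of the orange grip, 95 mm from the pivot axis, axes as cam_pivot: a round bar 18 mm thick, 74 mm long, along the lever's y, centre line 46 mm above the bench. Sweeps level, clockwise from above, from the chase's -y (open) to -x (locked). Takes 3 N at first; from 1.2 rad the cam bites, up to 12 N, in jerks; stays where left; hard end stop. Push it with closed fingers: squeezing counts too
- cam_lever (a joint): turn of the cam handle clockwise from open, rad: 0 open (grip pointing to the chase's -y), 1.571 on its hard end stop
- round_stamp_mid (a point): another stamp, round, 48 mm across and 24 mm high, star motif; its centre. Not to be used
- border_stamp_mid (a point): another stamp, a narrow bar 22 x 80 x 24 mm with a row of dots; its centre. Not to be used
- edge_paint: amber jar of edge paint, 44 mm across, 65 mm high; origin under its centre
- glue_tin: yellow glue tin, 68 mm across, 85 mm high; origin under its centre
- mallet: mallet lying along its x, about 220 mm long, head 100 mm wide and 60 mm high; origin on the mat 60 mm behind the head
- steel_rule: dark steel rule 300 x 32 x 4 mm lying flat along its y; origin under its centre
- awl: awl with wooden handle lying along its x

How it is judged:
On the way, in this order (a step that is already met when the one before it is completed fails the run):
1. the leaf stamp lies flat in the chase, snug in the corner (within 1.5 mm of both fences, square within 0.03 rad), with the cam handle still open (x of stamp_mid in the frame of seat between -0.0015 and 0.0015 m and y of stamp_mid in the frame of seat between -0.0015 and 0.0015 m and z of stamp_mid in the frame of seat below 0.0015 m and angle between the x axis of stamp_mid and the x axis of seat, either way round below 0.03 rad and value of joint cam_lever below 0.6 rad), for 0.2 s.
2. the cam handle is home against its end stop (within 0.03 rad) and borne on there with more than 12 N (value of joint cam_lever above 1.541 rad and contact force between the fingers and cam_lever above 12 N), for 0.2 s.
At the end, for the whole second after the job is handed in: the leaf stamp lies flat on the bed, within 1.5 mm of its seat against both fences and square within 0.03 rad, clamped against the fences by the cam with more than 10 N, and the cam handle rests within 0.03 rad of its end stop (1.571 rad) (x of stamp_mid in the frame of seat between -0.0015 and 0.0015 m and y of stamp_mid in the frame of seat between -0.0015 and 0.0015 m and z of stamp_mid in the frame of seat below 0.0015 m and angle between the x axis of stamp_mid and the x axis of seat, either way round below 0.03 rad and value of joint cam_lever above 1.541 rad and contact force between stamp and fences above 10 N and linear speed of stamp below 0.01 m/s); the robot touches nothing.
It fails at once if the stamp is rammed against the fences with more than 25 N while the cam handle is still open (below 0.6 rad) (contact force between stamp and fences above 25 N and value of joint cam_lever below 0.6 rad).
It fails at once if the cam handle is forced: the fingers press on it with more than 30 N in all (contact force between the fingers and cam_lever above 30 N).
It fails at once if something else on the bench is moved by more than 15 mm (distance of any of round_stamp_mid, border_stamp_mid, edge_paint, glue_tin, mallet, steel_rule, awl from where it was at the start of the episode above 0.015 m).
It also fails if it takes over 72 s, if anything falls off the work surface, if the arm or the gripper's body presses on something with over 40 N, if the wrist force passes 120 N, or if a joint passes its speed limit or range.

ROBOT

A 7-joint arm with a two-finger parallel gripper is mounted at the origin on the work surface. World frame = base frame: x ahead of the robot, y to its left, z up, the work surface at z = 0. Lengths are in m, angles in rad, forces in N, time in s.
With the tool pointing down it reaches from about 0.425 to 0.825 m from the base axis. Payload 3.6 kg.
Tool frame: the origin (TCP) lies on the centre line of the jaws, within the pads' length; the fingertips stand 14 mm ahead of it and the grasp point (between the pads) lies 5 mm behind it; z points along the fingers, y is the line along which they close (so a half turn about z gives the same grasp; the last joint's range is limited). The gripper opens to 93 mm and grips with 3 to 60 N. Pads are 15 mm wide; open, the fingers measure 128 mm over their backs; the gripper's body (75 mm by 188 mm) begins 65 mm behind the grasp point.
Start: joints at [-1.244, 0.615, -0.013, 1.423, 0.008, 1.103, -0.04], TCP at [0.225, 0.61, 0.207] pointing down, gripper open.
Joint ranges: [-3.12, 3.12], [-0.3, 2.06], [-1.34, 1.32], [0.26, 2.42], [-1.36, 4.5], [0.01, 1.98], [-2.84, 2.84]. Speed limits (rad/s): [2.79, 2.79, 3.14, 3.14, 3.14, 3.14, 3.14].

INTERFACE

Orientations are given as a 3x3 rotation matrix whose columns are the frame's x, y, z axes.
In Python, from bench import env gives the robot as it stands.
- The arm moves only by the tool send_rows, never from a script. Its argument "steps" is a list of rows, each a list of 7 numbers: the shift along the tool's x, y, z as a fraction of full scale, then the turn, a rotation vector about the tool's x, y, z as a fraction of full scale, then the gripper's target within -1 to 1 (fully open at 1, half-way at 0, shut at -1). In form: [[x, y, z, wx, wy, wz, jaw], ...]. A call has 1 to 8 rows; each row shifts and turns the commanded pose from where the row before left it, along the tool's axes as they then stand; what a row does not reach is not made up. Full scale, the value 1, is 0.4 m for a shift and 1.5 rad for a turn. A row lasts 1/12 s, in which the tool goes at most 41.7 mm and 7.16 degrees, less where a joint would pass 70% of its speed; a pose out of reach is approached as far as the arm can. A call with a number of a shift or a turn outside -1 to 1 is refused whole. A call with a gripper value outside its range is refused whole. The fingers move at their own pace and stop on an object; "force" is the grip in N (left out, the last holds). Time passes only in rows, so rows that do not move let the fingers close. It gives the time, the measured TCP pose, the force, the opening and the grip force at its end, in the units of the state.
- env.observe(): the state, without advancing time (a new reading comes with each control period).
- env.grab_frame(name): name is "scene" or "top" or "wrist"; returns the picture (384x512x3 uint8, red, green, blue); there is no depth.
- env.camera_params(name): a dict with "camera_matrix" (3x3 intrinsics, pixels), "D" ([k1, k2, p1, p2, k3] as OpenCV has them; the pictures are not rectified), "rvec" (rotation vector, rad) and "tvec" (3), from world to camera coordinates, as OpenCV has them. Camera axes: x right, y down, z forward; pixel columns grow to the right and rows downward; lengths in m; the calibration is good to about 2 mm. A picture is of the moment at which its call begins: read the wrist's pose just before it. camera_params takes no time and is no camera call; for the wrist camera it gives the pose at the moment of the call.
- env.sign_off(): hands the job in; it is judged then, once.
Trained networks look in the newest picture that a camera, given by its name, has taken for a name from the list of things; names that differ only in an ending like _2 or _b are one class to them, and where a whole thing is asked for, a point or a joint stands for the part that bears it (a point fixed in the world has none). Each returns a list of dicts, best first, with "p" (0 to 1); they miss things now and then, are a little off and sometimes report something else, mostly with a low value. They report only what shows in the picture. A call takes as long as a camera call.
- env.spot_in(camera, target): "uv" ([column, row] in pixels, amid what is visible of it).
The state is a dict: "t": time; "joints": joint angles; "qd": joint speeds; "joint_torque": joint torques, N m; "eef_pos": TCP position; "tcp_rot": TCP orientation; "contact_force": force on the tool from outside, world axes, zero at the start; "wrist_torque": the same for the moment, N m; "width": opening from 0.0 (shut) to 1.0 (fully open); "grip_force": force on a finger pad.
Only numpy, scipy, OpenCV 4.12 (cv2) and the standard library are available. Lean on these libraries where they do the work, as an engineer would, in place of code of your own. Each camera call takes 0.05 s, during which the arm holds its last target. There are 200 camera calls.

## Working session

There is one attempt and no reset: what is moved stays moved. The work goes in short steps, Python scripts to look and compute and a tool call to move; the robot and the scene stay as the last step left them, time stands still between calls to the robot, and variables do not carry over. Pictures are saved under pics/ and viewed, at most 10 in all, crops included, and the job is handed in when it is done.

Besides the shell and the picture viewer there is one more tool, called after "Request:" by a JSON object that holds its "api" and its "payload". send_rows: Moves the arm, as the interface text tells. Its arguments: {"type":"object","properties":{"steps":{"type":"array","items":{"type":"array","items":{"type":"number","minimum":-1,"maximum":1}}},"force":{"type":"number"}},"required":["steps"]}

```bash
mkdir -p pics
cat > h.py <<'E'
import numpy as np, cv2
from bench import env
def ray(cam,uv):
    P=env.camera_params(cam);K=np.array(P["camera_matrix"]);D=np.array(P["D"])
    R=cv2.Rodrigues(np.array(P["rvec"],float))[0];t=np.array(P["tvec"],float).ravel()
    n=cv2.undistortPoints(np.array([[uv]],float),K,D).ravel()
    return -R.T@t, R.T@np.array([n[0],n[1],1])
def onz(cam,uv,z):
    c,d=ray(cam,uv); return c+d*(z-c[2])/d[2]
def proj(cam,p):
    P=env.camera_params(cam)
    return cv2.projectPoints(np.array(p,float).reshape(-1,1,3),np.array(P["rvec"],float),np.array(P["tvec"],float),np.array(P["camera_matrix"]),np.array(P["D"]))[0].reshape(-1,2)
def save(cam,name):
    im=env.grab_frame(cam); cv2.imwrite(f"pics/{name}.png",im[:,:,::-1]); return im
E
python3 - <<'E'
from h import *
s=env.observe();print(s)
a=save("top","t0");b=save("scene","s0")
for n in ["stamp_mid","chase","seat","fences","cam_pivot","handle_grip","round_stamp_mid","border_stamp_mid","edge_paint","glue_tin","mallet","steel_rule","awl"]:
    r=env.spot_in("top",n)[:2]
    print(n,[(np.round(q["uv"],1),round(q["p"],2),onz("top",q["uv"],.02).round(3)) for q in r])
E
```

```text
{'t': 0.0, 'joints': array([-1.24450549,  0.61591791, -0.01260284,  1.42489396,  0.0081014 ,
        1.10340017, -0.04039541]), 'qd': array([-0.00036234, -0.00093709,  0.00208557, -0.00039655, -0.00064176,
       -0.00057133,  0.00053744]), 'joint_torque': array([ 4.44441303e-04, -4.58941448e+01,  2.09200401e-01, -1.65735894e+01,
       -6.10800739e-02,  2.07582372e-02,  2.34324507e-04]), 'eef_pos': array([0.22430144, 0.60919406, 0.20568375]), 'tcp_rot': array([[-9.38433061e-01,  3.45460094e-01, -8.44020013e-04],
       [ 3.45461122e-01,  9.38429925e-01, -2.42650669e-03],
       [-4.62075938e-05, -2.56869021e-03, -9.99996700e-01]]), 'contact_force': array([-0.60470001,  0.26120994,  0.65178388]), 'wrist_torque': array([-0.02817204,  0.02383308, -0.01432357]), 'grip_force': 0.0, 'width': 0.9998799576853471}
stamp_mid [(array([141. , 226.6]), 0.83, array([0.488, 0.306, 0.02 ]))]
chase [(array([265. , 203.9]), 0.8, array([ 0.561, -0.054,  0.02 ]))]
seat [(array([265.3, 205. ]), 0.93, array([ 0.558, -0.055,  0.02 ]))]
fences [(array([248.5, 191.1]), 0.6, array([ 0.598, -0.005,  0.02 ]))]
cam_pivot [(array([291.7, 197.1]), 0.76, array([ 0.582, -0.132,  0.02 ]))]
handle_grip [(array([296.9, 194.5]), 0.62, array([ 0.59 , -0.147,  0.02 ]))]
round_stamp_mid [(array([170.3, 194.2]), 0.74, array([0.585, 0.224, 0.02 ]))]
border_stamp_mid [(array([179.4, 236.8]), 0.71, array([0.461, 0.192, 0.02 ])), (array([218.3, 126.6]), 0.46, array([0.794, 0.09 , 0.02 ]))]
edge_paint [(array([267.3, 121.9]), 0.53, array([ 0.812, -0.058,  0.02 ]))]
glue_tin [(array([218.6, 127.8]), 0.57, array([0.791, 0.089, 0.02 ])), (array([112.2, 278.1]), 0.22, array([0.338, 0.383, 0.02 ]))]
mallet [(array([404.6, 213.8]), 0.74, array([ 0.538, -0.471,  0.02 ])), (array([141.6, 158.2]), 0.5, array([0.693, 0.317, 0.02 ]))]
steel_rule [(array([144.9, 157. ]), 0.77, array([0.697, 0.307, 0.02 ]))]
awl [(array([111.5, 277.8]), 0.66, array([0.338, 0.385, 0.02 ]))]
```

View pics/t0.png

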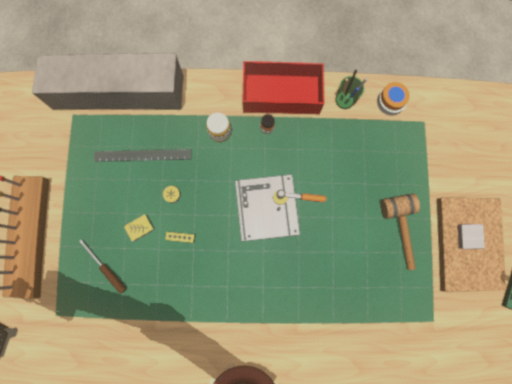

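View pics/s0.png

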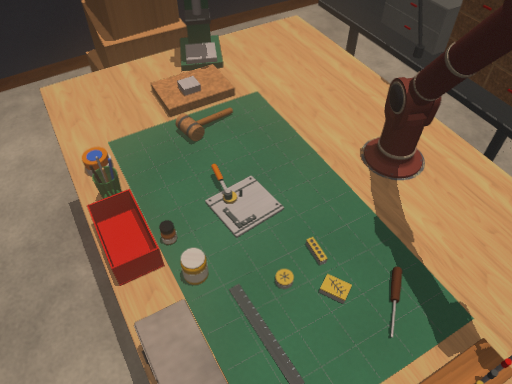

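The pictures show the leaf stamp at about (139,227) in the top view. The chase is around (267,208), with its fences at the upper left and the orange handle pointing right (open). Next I'll plan the approach to the stamp.

```bash
cat >> h.py <<'E'
from scipy.spatial.transform import Rotation as Ro
def down(yaw): # yaw = world angle of tool y axis (closing line); z down
    y=np.array([np.cos(yaw),np.sin(yaw),0]);z=np.array([0,0,-1.]);return np.c_[np.cross(y,z),y,z]
def plan(p,R,n=None):
    s=env.observe();R0=np.array(s["tcp_rot"]);d=np.array(p)-s["eef_pos"]
    w=Ro.from_matrix(R0.T@R).as_rotvec()
    need=max(np.linalg.norm(d)/.0417,np.linalg.norm(w)/.125)
    n=n or int(np.ceil(need))
    # rotation mostly about tool z; shifts expressed along the tool axes of each row (shift uses axes before the turn)
    rows=[]
    for i in range(n):
        Ri=R0@Ro.from_rotvec(w*i/n).as_matrix()
        rows.append(np.round(np.r_[Ri.T@(d/n)/.4,w/n/1.5],4).tolist())
    print("n",n,"need",round(need,1));[print(r) for r in rows]
def st():
    s=env.observe();print("t",round(s["t"],2),"p",s["eef_pos"].round(4),"yaw",round(np.degrees(np.arctan2(s["tcp_rot"][1,1],s["tcp_rot"][0,1])),2),"tilt",s["tcp_rot"][:2,2].round(4),"F",s["contact_force"].round(1),"w",round(s["width"],3),"g",round(s["grip_force"],1));return s
E
python3 - <<'E'
from h import *
s=env.observe();P=env.camera_params("wrist");R=cv2.Rodrigues(np.array(P["rvec"],float))[0];c=-R.T@np.array(P["tvec"]).ravel()
T=np.array(s["tcp_rot"]);print("cam in tool",T.T@(c-s["eef_pos"]),"\n",(T.T@R.T).round(3),P["camera_matrix"])
im=cv2.imread("pics/t0.png");hsv=cv2.cvtColor(im,cv2.COLOR_BGR2HSV)
m=np.zeros(hsv.shape[:2],np.uint8);m[205:250,118:162]=1
k=((hsv[...,0]>18)&(hsv[...,0]<32)&(hsv[...,1]>100)&(hsv[...,2]>90)&(m>0))
pts=np.argwhere(k)[:,::-1].astype(float);print(len(pts))
w=np.array([onz("top",p,.027)[:2] for p in pts]);print(cv2.minAreaRect((w*1000).astype(np.float32)))
E
```

```text
cam in tool [ 0.0785662  -0.00068189 -0.17804646] 
 [[-0.    -0.959 -0.283]
 [ 1.     0.    -0.   ]
 [ 0.    -0.283  0.959]] [[310.4924966    0.         256.97127057]
 [  0.         310.4924966  192.59322089]
 [  0.           0.           1.        ]]
364
((484.8821716308594, 311.2035827636719), (49.63188171386719, 68.75713348388672), 29.96878433227539)
```

```bash
python3 -c "
from h import *
plan([.485,.311,.14],down(np.radians(30)),12)"
```

```text
n 12 need 9.6
[-0.0724, -0.0397, 0.0139, -0.0, 0.0, 0.0386]
[-0.0746, -0.0354, 0.0139, -0.0, 0.0, 0.0386]
[-0.0765, -0.0311, 0.0139, -0.0, 0.0, 0.0386]
[-0.0782, -0.0266, 0.0139, -0.0, 0.0, 0.0386]
[-0.0796, -0.022, 0.0139, -0.0, 0.0, 0.0386]
[-0.0807, -0.0174, 0.0139, -0.0, 0.0, 0.0386]
[-0.0816, -0.0127, 0.0139, -0.0, 0.0, 0.0386]
[-0.0822, -0.0079, 0.0139, -0.0, 0.0, 0.0386]
[-0.0825, -0.0032, 0.0139, -0.0, 0.0, 0.0386]
[-0.0826, 0.0016, 0.0139, -0.0, 0.0, 0.0386]
[-0.0823, 0.0064, 0.0139, -0.0, 0.0, 0.0386]
[-0.0818, 0.0111, 0.0139, -0.0, 0.0, 0.0386]
```

Request:
{"api": "send_rows", "payload": {"steps": [[-0.0724,-0.0397,0.0139,0,0,0.0386,1],[-0.0746,-0.0354,0.0139,0,0,0.0386,1],[-0.0765,-0.031,0.0139,0,0,0.0386,1],[-0.078,-0.0266,0.0139,0,0,0.0386,1],[-0.0796,-0.022,0.0139,0,0,0.0386,1],[-0.0807,-0.0174,0.0139,0,0,0.0386,1],[-0.0816,-0.0127,0.0139,0,0,0.0386,1],[-0.0822,-0.0079,0.0139,0,0,0.0386,1]]}}

```text
t: 1.42
eef_pos: [0.399, 0.4097, 0.1624]
tcp_rot: [[-0.683, 0.73, 0.0], [0.73, 0.683, 0.001], [0.0, 0.001, -1.0]]
contact_force: [0.0, 0.5, 0.4]
width: 0.999
grip_force: 0.0
```

Request:
{"api": "send_rows", "payload": {"steps": [[-0.0825,-0.0032,0.0139,0,0,0.0386,1],[-0.0826,0.0016,0.0139,0,0,0.0386,1],[-0.0823,0.0064,0.0139,0,0,0.0386,1],[-0.0818,0.011,0.0139,0,0,0.0386,1],[0,0,0,0,0,0,1],[0,0,0,0,0,0,1],[0,0,0,0,0,0,1]]}}

```text
t: 2.0
eef_pos: [0.4843, 0.3119, 0.1402]
tcp_rot: [[-0.5, 0.866, -0.001], [0.866, 0.5, 0.001], [0.001, -0.0, -1.0]]
contact_force: [-0.4, -0.9, -0.4]
width: 1.001
grip_force: 0.0
```

```bash
cat >> h.py <<'E'
def stamp(cam="wrist",z=.027,im=None):
    im=env.grab_frame(cam) if im is None else im
    hsv=cv2.cvtColor(im,cv2.COLOR_RGB2HSV)
    k=((hsv[...,0]>16)&(hsv[...,0]<34)&(hsv[...,1]>90)&(hsv[...,2]>80)).astype(np.uint8)
    n,L,S,C=cv2.connectedComponentsWithStats(k)
    for i in range(1,n):
        if S[i,4]<500: continue
        c=max(cv2.findContours((L==i).astype(np.uint8),cv2.RETR_EXTERNAL,cv2.CHAIN_APPROX_NONE)[0],key=len).reshape(-1,2)
        w=np.array([onz(cam,p,z)[:2] for p in c]);r=cv2.minAreaRect((w*1000).astype(np.float32));print("blob",S[i],np.round(C[i]),r)
E
python3 -c "
from h import *
st();im=save('wrist','w1');stamp(im=im)
print(env.spot_in('wrist','stamp_mid')[:2])"
```

```text
t 2.0 p [0.4843 0.3119 0.1402] yaw 30.03 tilt [-0.0006  0.001 ] F [-0.4 -0.9 -0.4] w 1.001 g 0.0
blob [   0    0   48  134 3042] [15. 44.] ((214.9572296142578, 298.95758056640625), (44.04947280883789, 135.04037475585938), 0.08035566657781601)
blob [ 454    0   58   48 1244] [491.  16.] ((584.5401000976562, 562.0502319335938), (71.93467712402344, 32.053688049316406), 0.6303002834320068)
blob [ 232  147   55   73 3700] [259. 183.] ((484.979248046875, 314.3498840332031), (51.90839385986328, 71.59857940673828), 31.529287338256836)
blob [ 159  235   52   60 1182] [185. 265.] ((460.988037109375, 192.60400390625), (83.30567932128906, 23.563663482666016), 85.74346923828125)
blob [276 278  43  18 597] [297. 288.] ((578.5396728515625, 236.07928466796875), (46.220314025878906, 21.471458435058594), 29.67316436767578)
blob [424 280  31  58 674] [442. 306.] ((740.3634033203125, 291.7912902832031), (31.01405906677246, 87.38195037841797), 48.094974517822266)
[{'uv': [259.0, 179.5], 'p': 0.97}]
```

View pics/w1.png

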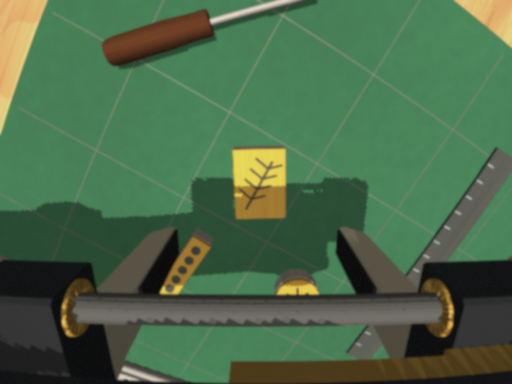

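The leaf stamp is at pixel (259,183), upright between the jaws, with the pads about 1° off its axis. I'm going down to grip it high, with the fingertips about 11 mm above its bottom so they clear the fence.

Request:
{"api": "send_rows", "payload": {"steps": [[0.002,0.003,0.056,0,0,-0.012,1],[0,0,0.056,0,0,0,1],[0,0,0.056,0,0,0,1],[0,0,0.056,0,0,0,1],[0,0,0.056,0,0,0,1],[0,0,0,0,0,0,1],[0,0,0,0,0,0,-1],[0,0,0,0,0,0,-1]], "force": 20}}

```text
t: 2.77
eef_pos: [0.4857, 0.3137, 0.0293]
tcp_rot: [[-0.517, 0.856, 0.001], [0.856, 0.517, 0.001], [0.0, 0.002, -1.0]]
contact_force: [0.1, 1.4, 1.2]
width: 0.903
grip_force: 0.0
```

Request:
{"api": "send_rows", "payload": {"steps": [[0,0,0,0,0,0,-1],[0,0,0,0,0,0,-1],[0,0,0,0,0,0,-1],[0,0,0,0,0,0,-1],[0,0,0,0,0,0,-1],[0,0,0,0,0,0,-1]]}}

```text
t: 3.27
eef_pos: [0.4855, 0.3124, 0.0284]
tcp_rot: [[-0.515, 0.857, 0.0], [0.857, 0.515, 0.0], [0.0, 0.0, -1.0]]
contact_force: [-0.3, -0.3, -0.5]
width: 0.474
grip_force: 0.0
```

Request:
{"api": "send_rows", "payload": {"steps": [[0,0,0,0,0,0,-1],[0,0,0,0,0,0,-1]]}}

```text
t: 3.43
eef_pos: [0.4854, 0.3124, 0.0281]
tcp_rot: [[-0.515, 0.857, -0.0], [0.857, 0.515, -0.0], [0.0, -0.0, -1.0]]
contact_force: [-0.5, 1.3, 0.5]
width: 0.329
grip_force: 0.0
```

```bash
python3 -c "
from h import *
st();im=save('wrist','w2');stamp(im=im)"
```

```text
t 3.43 p [0.4854 0.3124 0.0281] yaw 31.01 tilt [-0.0001 -0.    ] F [-0.5  1.3  0.5] w 0.329 g 0.0
blob [ 217  175   85  106 7070] [258. 222.] ((485.7926330566406, 313.3045959472656), (50.85676193237305, 71.11389923095703), 31.019397735595703)
blob [315 282  17  59 500] [325. 310.] ((555.9588012695312, 283.96417236328125), (9.450116157531738, 49.44780731201172), 39.506954193115234)
blob [  94  350  362   32 6556] [289. 368.] ((555.4663696289062, 224.14112854003906), (284.2137756347656, 27.95230484008789), 30.882965087890625)
```

View pics/w2.png

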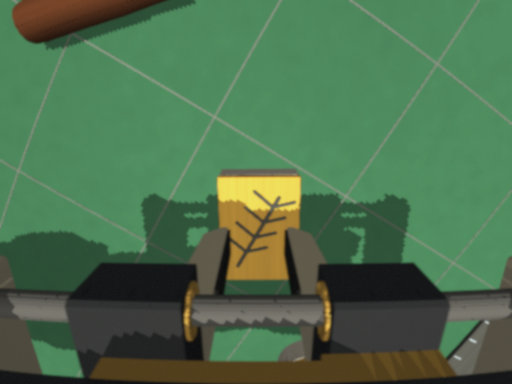

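The picture shows the stamp still at (258,222) and the fingertips, around row 232, seemingly closing above it. I'll check the tip height by projection.

```bash
python3 -c "
from h import *
s=env.observe();R=s['tcp_rot'];o=s['eef_pos']
for w in (.015,.025):
  for x in (.0075,-.0075):
    for z in (-.03,-.01,0,.014): print(w,x,z,proj('wrist',[o+R@np.array([x,w,z]),o+R@np.array([x,-w,z])]).round(0).tolist())
print(np.degrees(np.arctan2(R[1,1],R[0,1])))
im=cv2.imread('pics/w2.png')[160:330,180:340];cv2.imwrite('pics/w2c.png',cv2.resize(im,None,fx=4,fy=3.5))"
```

```text
0.015 0.0075 -0.03 [[286.0, 242.0], [229.0, 242.0]]
0.015 0.0075 -0.01 [[283.0, 227.0], [232.0, 227.0]]
0.015 0.0075 0 [[282.0, 221.0], [233.0, 221.0]]
0.015 0.0075 0.014 [[280.0, 213.0], [235.0, 213.0]]
0.015 -0.0075 -0.03 [[285.0, 267.0], [230.0, 267.0]]
0.015 -0.0075 -0.01 [[283.0, 250.0], [233.0, 250.0]]
0.015 -0.0075 0 [[281.0, 243.0], [234.0, 243.0]]
0.015 -0.0075 0.014 [[280.0, 234.0], [235.0, 234.0]]
0.025 0.0075 -0.03 [[305.0, 242.0], [210.0, 242.0]]
0.025 0.0075 -0.01 [[300.0, 227.0], [215.0, 227.0]]
0.025 0.0075 0 [[298.0, 221.0], [217.0, 221.0]]
0.025 0.0075 0.014 [[296.0, 213.0], [220.0, 213.0]]
0.025 -0.0075 -0.03 [[304.0, 267.0], [211.0, 267.0]]
0.025 -0.0075 -0.01 [[299.0, 250.0], [216.0, 250.0]]
0.025 -0.0075 0 [[297.0, 243.0], [218.0, 243.0]]
0.025 -0.0075 0.014 [[295.0, 234.0], [220.0, 234.0]]
31.009800067061363
```

View pics/w2c.png

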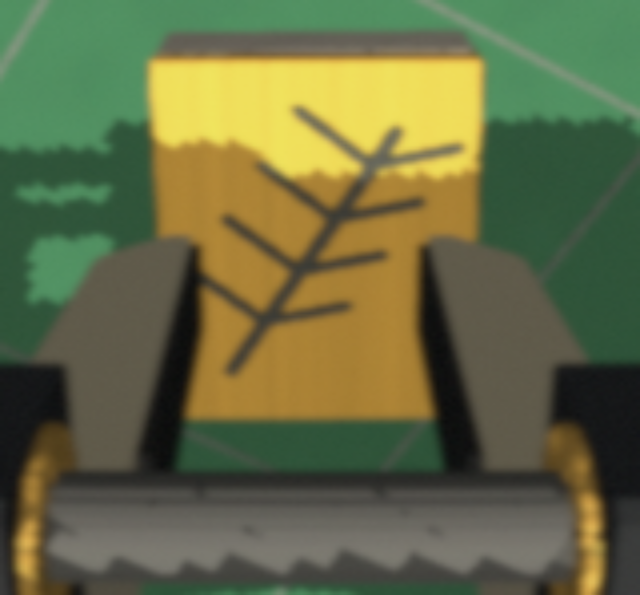

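The fingertips show about 10 mm behind the TCP, not 14 mm ahead, so they are above the stamp. I'll feel down gently for its top to calibrate the tip height.

Request:
{"api": "send_rows", "payload": {"steps": [[0,0,0.0025,0,0,0,-0.3],[0,0,0.0025,0,0,0,-0.3],[0,0,0.0025,0,0,0,-0.3],[0,0,0.0025,0,0,0,-0.3],[0,0,0.0025,0,0,0,-0.3],[0,0,0.0025,0,0,0,-0.3],[0,0,0.0025,0,0,0,-0.3]]}}

```text
t: 4.07
eef_pos: [0.4854, 0.3124, 0.021]
tcp_rot: [[-0.515, 0.857, -0.0], [0.857, 0.515, -0.0], [-0.0, -0.0, -1.0]]
contact_force: [0.9, 0.1, 1.2]
width: 0.351
grip_force: 0.0
```

Request:
{"api": "send_rows", "payload": {"steps": [[0,0,0.0025,0,0,0,-0.3],[0,0,0.0025,0,0,0,-0.3],[0,0,0.0025,0,0,0,-0.3]]}}

```text
t: 4.32
eef_pos: [0.4854, 0.3123, 0.018]
tcp_rot: [[-0.515, 0.857, -0.0], [0.857, 0.515, -0.0], [-0.0, -0.0, -1.0]]
contact_force: [-0.6, -0.2, 0.0]
width: 0.351
grip_force: 0.0
```

Request:
{"api": "send_rows", "payload": {"steps": [[0,0,0.0025,0,0,0,-0.3],[0,0,0.0025,0,0,0,-0.3],[0,0,0.0025,0,0,0,-0.3]]}}

```text
t: 4.57
eef_pos: [0.4854, 0.3124, 0.0156]
tcp_rot: [[-0.515, 0.857, -0.0], [0.857, 0.515, 0.0], [0.0, -0.0, -1.0]]
contact_force: [-1.2, -1.6, 10.0]
width: 0.348
grip_force: 5.1
```

```bash
python3 -c "
from h import *
st();im=save('wrist','w3');stamp(im=im);im=im[150:340,160:360,::-1];cv2.imwrite('pics/w3c.png',cv2.resize(im,None,fx=3.5,fy=3))"
```

```text
t 4.57 p [0.4854 0.3124 0.0156] yaw 31.01 tilt [-0.0002  0.    ] F [-1.2 -1.6 10. ] w 0.348 g 5.1
blob [ 214  180   91  112 7663] [258. 230.] ((485.7163391113281, 313.30126953125), (50.90089797973633, 71.26895141601562), 31.01837158203125)
blob [ 113  350  346   31 4782] [305. 367.] ((555.2318115234375, 239.95652770996094), (251.58677673339844, 25.5101375579834), 30.715526580810547)
```

View pics/w3c.png

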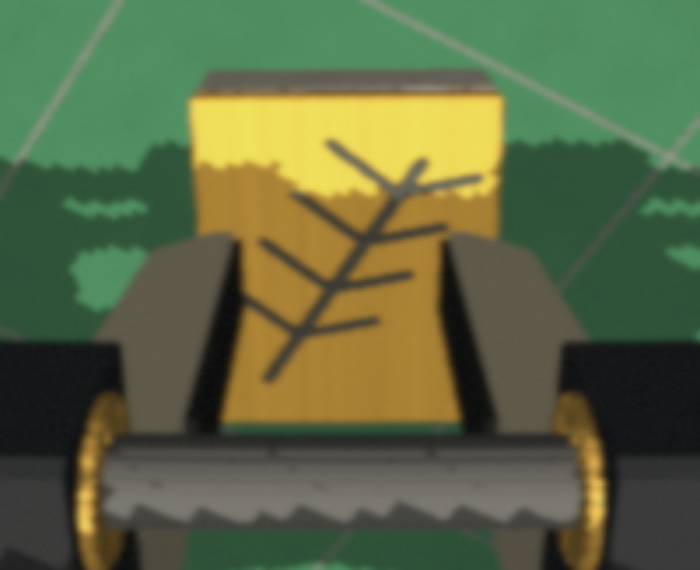

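Contact with the stamp top came at TCP z = 0.0155, so the tips sit about 11 mm above the TCP reading. I'll lift, open, go down to tip height 13 mm and grip.

Request:
{"api": "send_rows", "payload": {"steps": [[0,0,-0.015,0,0,0,-0.3],[0,0,-0.015,0,0,0,0.6],[0,0,0,0,0,0,0.6],[0,0,0,0,0,0,0.6],[0,0,0,0,0,0,0.6],[0,0,0,0,0,0,0.6],[0,0,0,0,0,0,0.6],[0,0,0,0,0,0,0.6]]}}

```text
t: 5.28
eef_pos: [0.4852, 0.3123, 0.0269]
tcp_rot: [[-0.515, 0.857, -0.0], [0.857, 0.515, -0.0], [-0.0, -0.001, -1.0]]
contact_force: [0.1, 0.2, 0.7]
width: 0.783
grip_force: 0.0
```

Request:
{"api": "send_rows", "payload": {"steps": [[0,0,0.02,0,0,0,0.6],[0,0,0.02,0,0,0,0.6],[0,0,0.015,0,0,0,0.6],[0.002,0,0.0065,0,0,0,0.6],[0,0,0,0,0,0,0.6],[0,0,0,0,0,0,-1],[0,0,0,0,0,0,-1],[0,0,0,0,0,0,-1]]}}

```text
t: 5.95
eef_pos: [0.4852, 0.3132, 0.0028]
tcp_rot: [[-0.515, 0.857, 0.001], [0.857, 0.515, 0.0], [-0.0, 0.001, -1.0]]
contact_force: [-0.6, 0.5, 0.1]
width: 0.632
grip_force: 0.0
```

Request:
{"api": "send_rows", "payload": {"steps": [[0,0,0,0,0,0,-1],[0,0,0,0,0,0,-1],[0,0,0,0,0,0,-1],[0,0,0,0,0,0,-1]]}}

```text
t: 6.28
eef_pos: [0.4855, 0.3134, 0.0029]
tcp_rot: [[-0.515, 0.857, 0.001], [0.857, 0.515, 0.001], [-0.0, 0.001, -1.0]]
contact_force: [1.1, 0.2, 0.7]
width: 0.534
grip_force: 20.0
```

Run:
```python
from h import *
env_obs=env.observe
s=dict(env.observe());s['eef_pos']=s['eef_pos']+[0,0,.06]
env.observe=lambda:s
plan([.56,-.15,.16],down(np.radians(4)),14)
```

```text
n 14 need 11.5
[-0.0778, -0.0312, -0.0174, 0.0001, -0.0, 0.0224]
[-0.0788, -0.0286, -0.0174, 0.0001, -0.0, 0.0224]
[-0.0797, -0.0259, -0.0174, 0.0001, -0.0, 0.0224]
[-0.0805, -0.0232, -0.0174, 0.0001, -0.0, 0.0224]
[-0.0813, -0.0205, -0.0174, 0.0001, -0.0, 0.0224]
[-0.0819, -0.0177, -0.0174, 0.0001, -0.0, 0.0224]
[-0.0825, -0.015, -0.0174, 0.0001, -0.0, 0.0224]
[-0.0829, -0.0122, -0.0174, 0.0001, -0.0, 0.0224]
[-0.0833, -0.0094, -0.0174, 0.0001, -0.0, 0.0224]
[-0.0835, -0.0066, -0.0173, 0.0001, -0.0, 0.0224]
[-0.0837, -0.0038, -0.0173, 0.0001, -0.0, 0.0224]
[-0.0838, -0.001, -0.0173, 0.0001, -0.0, 0.0224]
[-0.0838, 0.0019, -0.0173, 0.0001, -0.0, 0.0224]
[-0.0837, 0.0047, -0.0173, 0.0001, -0.0, 0.0224]
```

Request:
{"api": "send_rows", "payload": {"steps": [[0,0,-0.05,0,0,0,-1],[0,0,-0.05,0,0,0,-1],[0,0,-0.05,0,0,0,-1]]}}

```text
t: 6.53
eef_pos: [0.4835, 0.3122, 0.0621]
tcp_rot: [[-0.515, 0.857, -0.003], [0.857, 0.515, -0.002], [-0.0, -0.004, -1.0]]
contact_force: [0.2, -0.0, -4.0]
width: 0.534
grip_force: 20.0
```

Request:
{"api": "send_rows", "payload": {"steps": [[-0.0778,-0.0312,-0.0174,0,0,0.0224,-1],[-0.0788,-0.0286,-0.0174,0,0,0.0224,-1],[-0.0797,-0.026,-0.0174,0,0,0.0224,-1],[-0.0805,-0.0232,-0.0174,0,0,0.0224,-1],[-0.0813,-0.0205,-0.0174,0,0,0.0224,-1],[-0.0819,-0.0177,-0.0174,0,0,0.0224,-1],[-0.0825,-0.015,-0.0174,0,0,0.0224,-1],[-0.083,-0.0122,-0.0174,0,0,0.0224,-1]]}}

```text
t: 7.2
eef_pos: [0.5264, 0.0466, 0.1179]
tcp_rot: [[-0.268, 0.964, -0.003], [0.964, 0.268, -0.0], [0.001, -0.003, -1.0]]
contact_force: [0.8, -0.6, -2.3]
width: 0.534
grip_force: 20.0
```

Request:
{"api": "send_rows", "payload": {"steps": [[-0.0833,-0.0094,-0.0174,0,0,0.0224,-1],[-0.0835,-0.0066,-0.0173,0,0,0.0224,-1],[-0.0837,-0.0038,-0.0173,0,0,0.0224,-1],[-0.0838,-0.001,-0.0173,0,0,0.0224,-1],[-0.0838,0.002,-0.0173,0,0,0.0224,-1],[-0.0837,0.0047,-0.0173,0,0,0.0224,-1],[0,0,0,0,0,0,-1],[0,0,0,0,0,0,-1]]}}

```text
t: 7.87
eef_pos: [0.5585, -0.1536, 0.1594]
tcp_rot: [[-0.065, 0.998, -0.002], [0.998, 0.065, -0.001], [-0.001, -0.002, -1.0]]
contact_force: [0.5, 1.9, -4.2]
width: 0.536
grip_force: 20.0
```

```bash
python3 -c "
from h import *
st();im=save('wrist','w4');cv2.imwrite('pics/w4b.png',cv2.resize(im[0:300,60:460,::-1],None,fx=2,fy=2,interpolation=cv2.INTER_CUBIC))
for n in ['seat','fences','cam_pivot','handle_grip','stamp_mid']:
    r=env.spot_in('wrist',n)[:1]; print(n,r,[onz('wrist',q['uv'],.027).round(4) for q in r])"
```

```text
t 7.87 p [ 0.5585 -0.1536  0.1594] yaw 3.73 tilt [-0.0016 -0.0014] F [ 0.5  1.9 -4.2] w 0.536 g 20.0
seat [{'uv': [256.6, 80.8], 'p': 0.86}] [array([ 0.5509, -0.0516,  0.027 ])]
fences [{'uv': [317.8, 23.0], 'p': 0.85}] [array([0.6034, 0.0048, 0.027 ])]
cam_pivot [{'uv': [284.5, 131.3], 'p': 0.87}] [array([ 0.5822, -0.0963,  0.027 ])]
handle_grip [{'uv': [283.3, 130.1], 'p': 0.73}] [array([ 0.5812, -0.0954,  0.027 ])]
stamp_mid [{'uv': [258.7, 235.5], 'p': 0.71}] [array([ 0.5657, -0.2103,  0.027 ])]
```

View pics/w4b.png

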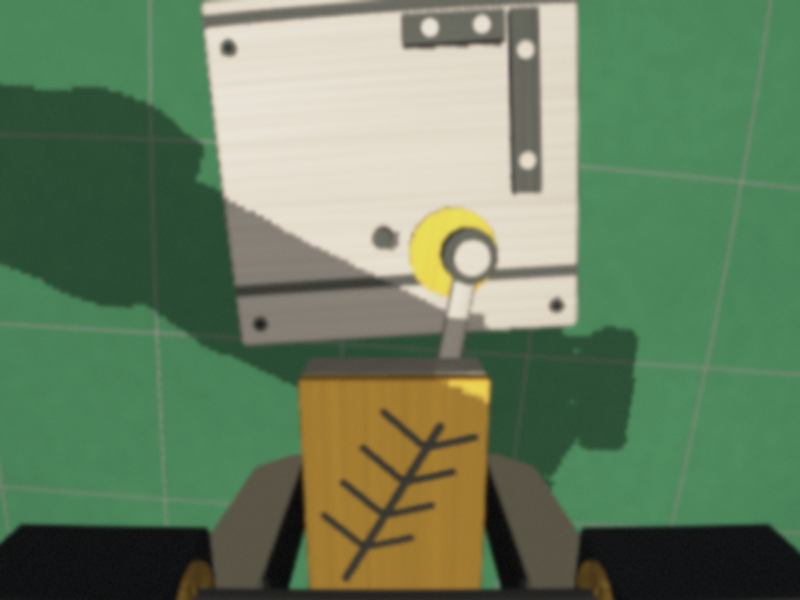

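The chase is clear. In the crop, the +y fence's inner face runs along (403..503, ~45) and the +x fence's along x≈510 from y 8 to 192. The cam disc is at (453,250) and the open handle points down. I'll fit the fence edges with sub-pixel gradients.

```bash
cat > fit.py <<'E'
from h import *
im=cv2.imread("pics/w4.png");g=cv2.GaussianBlur(cv2.cvtColor(im,cv2.COLOR_BGR2GRAY),(3,3),0).astype(float)
def edge(a,b,z,half=5,sign=1,name=""):
    # a,b view coords; scan along normal; sign: gradient sign along +normal wanted
    a=np.array(a)/2+[60,0];b=np.array(b)/2+[60,0];t=(b-a)/np.linalg.norm(b-a);n=np.array([-t[1],t[0]])
    off=np.arange(-half,half+.01,.25);P=[]
    for u in np.linspace(.1,.9,25):
        q=a+(b-a)*u+off[:,None]*n
        v=cv2.remap(g.astype(np.float32),q[:,:1].astype(np.float32),q[:,1:].astype(np.float32),cv2.INTER_LINEAR).ravel()
        d=np.gradient(v)*sign;i=np.argmax(d)
        P.append(onz("wrist",q[i],z)[:2])
    P=np.array(P);vx,vy,x0,y0=cv2.fitLine((P*1000).astype(np.float32),cv2.DIST_HUBER,0,.01,.001).ravel()
    r=((P*1000-[x0,y0])@[-vy,vx]);print(name,"dir",round(np.degrees(np.arctan2(vy,vx)),2),"pt",round(x0,2),round(y0,2),"rms",round(np.std(r),2))
    return np.array([x0,y0]),np.array([vx,vy])
E
python3 - <<'E'
from fit import *
# normal n for a->b rightwards is image down; for a->b downwards is image left
edge((403,45),(503,42),.023,4,+1,"yfence top-edge->(dark to bright down) z.023")
edge((403,46),(503,43),.015,4,+1,"yfence same z.015")
edge((511,12),(514,190),.023,5,+1,"xfence z.023")
edge((511,12),(514,190),.015,5,+1,"xfence z.015")
edge((205,20),(242,340),.015,5,-1,"bed left (chase -x edge)")
edge((577,10),(577,320),.015,5,+1,"bed right")
edge((500,330),(572,326),.015,4,-1,"bed bottom lit")
edge((404,12),(502,8),.023,4,-1,"yfence far")
edge((540,12),(541,188),.023,4,-1,"xfence far")
edge((513,192),(541,192),.023,4,1,"xfence end")
E
```

```text
yfence top-edge->(dark to bright down) z.023 dir 7.96 pt 574.73 3.3 rms 0.24
yfence same z.015 dir 7.75 pt 578.38 5.76 rms 0.27
xfence z.023 dir -82.37 pt 604.14 -19.66 rms 0.27
xfence z.015 dir -82.37 pt 605.41 -18.36 rms 0.28
bed left (chase -x edge) dir -82.43 pt 466.88 -70.06 rms 0.33
bed right dir -82.45 pt 643.34 -45.98 rms 0.35
bed bottom lit dir 7.52 pt 632.47 -127.44 rms 0.3
yfence far dir 7.65 pt 577.47 18.54 rms 0.34
xfence far dir -81.75 pt 620.05 -23.57 rms 0.24
xfence end dir 4.84 pt 618.64 -59.35 rms 0.26
```

```bash
python3 -c "
from h import *
st();stamp(z=.1836)
plan([.577,-.0322,.07],down(np.radians(7.6)),6)"
```

```text
t 8.17 p [ 0.5595 -0.1485  0.1593] yaw 4.21 tilt [-0.0013  0.0011] F [ 0.7  0.9 -3.3] w 0.536 g 20.0
blob [264 110  43  45 863] [279. 129.] ((566.96923828125, -83.284423828125), (21.53802490234375, 16.79831886291504), 52.51185989379883)
blob [ 466  132   46  159 1896] [490. 241.] ((695.5791015625, -120.60789489746094), (24.003782272338867, 94.37012481689453), 2.5190961360931396)
blob [ 209  187   97  108 9313] [257. 239.] ((559.3219604492188, -145.24374389648438), (50.43509292602539, 64.17926025390625), 4.248324394226074)
n 6 need 3.5
[0.0479, 0.0108, 0.0373, -0.0001, -0.0001, -0.0066]
[0.0478, 0.0113, 0.0373, -0.0001, -0.0001, -0.0066]
[0.0477, 0.0117, 0.0373, -0.0001, -0.0001, -0.0066]
[0.0476, 0.0122, 0.0373, -0.0001, -0.0001, -0.0066]
[0.0475, 0.0127, 0.0373, -0.0001, -0.0001, -0.0066]
[0.0473, 0.0131, 0.0373, -0.0001, -0.0001, -0.0066]
```

The arm was still settling at that picture, so the fit is off by a few mm. I'll retake it now that the arm is still and refit.

Run:
```python
import fit
from fit import *
st();s0=env.observe()['eef_pos'];im5=save("wrist","w5");s1=st()
g5=cv2.GaussianBlur(cv2.cvtColor(im5,cv2.COLOR_RGB2GRAY),(3,3),0)
M=np.eye(2,3,dtype=np.float32);m=np.zeros(g5.shape,np.uint8);m[:165]=255
cc,M=cv2.findTransformECC(fit.g.astype(np.uint8),g5,M,cv2.MOTION_EUCLIDEAN,(3,200,1e-6),m,5);print(cc,M)
f=lambda p:tuple(((M[:,:2]@(np.array(p)/2+[60,0])+M[:,2])-[60,0])*2)
fit.g=g5.astype(float)
E=lambda a,b,*r:edge(f(a),f(b),*r)
E((403,45),(503,42),.023,4,+1,"yfence z.023")
E((403,46),(503,43),.015,4,+1,"yfence z.015")
E((511,12),(514,190),.015,5,+1,"xfence z.015")
E((205,20),(242,340),.015,5,-1,"bed left")
E((577,10),(577,320),.015,5,+1,"bed right")
E((500,330),(572,326),.015,4,-1,"bed bottom lit")
E((404,12),(502,8),.023,4,-1,"yfence far")
E((540,12),(541,188),.023,4,-1,"xfence far")
# intensity profile across yfence inner edge
c=np.array(f((453,44)))/2+[60,0];print(c,[int(g5[int(round(c[1]))+k,int(round(c[0]))]) for k in range(-6,7)])
c=np.array(f((512,100)))/2+[60,0];print(c,[int(g5[int(round(c[1])),int(round(c[0]))+k]) for k in range(-6,7)])
```

```text
t 8.22 p [ 0.5596 -0.1488  0.1594] yaw 4.19 tilt [-0.0009  0.0007] F [ 0.6  0.4 -3.7] w 0.537 g 20.0
t 8.27 p [ 0.5597 -0.1492  0.1596] yaw 4.16 tilt [-0.0006  0.0005] F [-0.2 -0.3 -3.1] w 0.538 g 20.0
0.9930159858963931 [[ 0.9999483  -0.01016656 -0.04720182]
 [ 0.01016656  0.9999483   3.0086954 ]]
yfence z.023 dir 7.63 pt 578.52 -2.99 rms 0.24
yfence z.015 dir 7.63 pt 579.13 -1.26 rms 0.24
xfence z.015 dir -82.77 pt 606.05 -28.56 rms 0.32
bed left dir -82.69 pt 465.17 -62.55 rms 1.17
bed right dir -82.76 pt 642.99 -50.76 rms 0.84
bed bottom lit dir 13.05 pt 633.35 -133.13 rms 0.73
yfence far dir 7.36 pt 577.29 11.87 rms 0.3
xfence far dir -82.16 pt 620.53 -33.23 rms 0.34
[286.21432841  27.92027692] [105, 105, 105, 103, 95, 84, 93, 134, 182, 209, 216, 217, 218]
[315.42814035  56.21874338] [216, 216, 211, 194, 158, 117, 96, 96, 100, 102, 102, 102, 102]
```

```bash
python3 -c "
from h import *
st()
plan([.5773,-.0387,.08],down(np.radians(7.4)),8)"
```

```text
t 8.27 p [ 0.5597 -0.1492  0.1596] yaw 4.16 tilt [-0.0006  0.0005] F [-0.2 -0.3 -3.1] w 0.538 g 20.0
n 8 need 3.3
[0.034, 0.008, 0.0249, -0.0, -0.0, -0.0047]
[0.034, 0.0082, 0.0249, -0.0, -0.0, -0.0047]
[0.0339, 0.0085, 0.0249, -0.0, -0.0, -0.0047]
[0.0338, 0.0087, 0.0249, -0.0, -0.0, -0.0047]
[0.0338, 0.009, 0.0249, -0.0, -0.0, -0.0047]
[0.0337, 0.0092, 0.0249, -0.0, -0.0, -0.0047]
[0.0337, 0.0094, 0.0249, -0.0, -0.0, -0.0047]
[0.0336, 0.0097, 0.0249, -0.0, -0.0, -0.0047]
```

Request:
{"api": "send_rows", "payload": {"steps": [[0.034,0.008,0.025,0,0,-0.0047,-1],[0.034,0.0082,0.025,0,0,-0.0047,-1],[0.034,0.0085,0.025,0,0,-0.0047,-1],[0.034,0.0087,0.025,0,0,-0.0047,-1],[0.034,0.009,0.025,0,0,-0.0047,-1],[0.034,0.0092,0.025,0,0,-0.0047,-1],[0.033,0.0094,0.025,0,0,-0.0047,-1],[0.033,0.0097,0.025,0,0,-0.0047,-1]]}}

```text
t: 8.93
eef_pos: [0.5778, -0.0384, 0.0786]
tcp_rot: [[-0.128, 0.992, -0.0], [0.992, 0.128, 0.0], [0.0, -0.0, -1.0]]
contact_force: [-0.9, -0.1, -3.1]
width: 0.53
grip_force: 20.0
```

Request:
{"api": "send_rows", "payload": {"steps": [[0,0,0,0,0,0,-1],[0,0,0,0,0,0,-1],[0,0,0,0,0,0,-1],[0,0,0,0,0,0,-1],[0,0,0,0,0,0,-1],[0,0,0,0,0,0,-1]]}}

```text
t: 9.43
eef_pos: [0.5779, -0.0413, 0.0804]
tcp_rot: [[-0.125, 0.992, 0.001], [0.992, 0.125, -0.001], [-0.001, 0.001, -1.0]]
contact_force: [0.3, -0.7, -3.4]
width: 0.535
grip_force: 20.0
```

```bash
python3 -c "
from h import *
st()
plan([.5773,-.0387,.025],down(np.radians(7.4)),4)"
```

```text
t 9.43 p [ 0.5779 -0.0413  0.0804] yaw 7.19 tilt [ 0.0011 -0.0006] F [ 0.3 -0.7 -3.4] w 0.535 g 20.0
n 4 need 1.3
[0.0017, -0.0002, 0.0346, 0.0002, 0.0001, -0.0006]
[0.0017, -0.0002, 0.0346, 0.0002, 0.0001, -0.0006]
[0.0017, -0.0002, 0.0346, 0.0002, 0.0001, -0.0006]
[0.0016, -0.0002, 0.0346, 0.0002, 0.0001, -0.0006]
```

Request:
{"api": "send_rows", "payload": {"steps": [[0,0,0.035,0,0,0,-1],[0,0,0.035,0,0,0,-1],[0,0,0.035,0,0,0,-1],[0,0,0.03,0,0,0,-1],[0,0,0,0,0,0,-1],[0,0,0,0,0,0,-1],[0,0,0,0,0,0,-1],[0,0,0,0,0,0,-1]]}}

```text
t: 10.1
eef_pos: [0.5785, -0.0403, 0.0267]
tcp_rot: [[-0.127, 0.992, 0.002], [0.992, 0.127, -0.0], [-0.0, 0.002, -1.0]]
contact_force: [0.3, 0.3, -2.5]
width: 0.536
grip_force: 20.0
```

Request:
{"api": "send_rows", "payload": {"steps": [[0,0,0,0,0,0,-1],[0,0,0,0,0,0,-1],[0,0,0,0,0,0,-1],[0,0,0,0,0,0,-1]]}}

```text
t: 10.43
eef_pos: [0.5778, -0.0401, 0.0261]
tcp_rot: [[-0.127, 0.992, 0.0], [0.992, 0.127, -0.0], [-0.0, 0.0, -1.0]]
contact_force: [-1.1, 0.3, -3.1]
width: 0.535
grip_force: 20.0
```

```bash
python3 -c "
from h import *
st();plan([.5773,-.0387,.0165],down(np.radians(7.4)),3)
im=save('wrist','w6');stamp(z=.0265+.0242,im=im);cv2.imwrite('pics/w6b.png',cv2.resize(im[60:360,60:460,::-1],None,fx=2,fy=2,interpolation=cv2.INTER_CUBIC))"
```

```text
t 10.43 p [ 0.5778 -0.0401  0.0261] yaw 7.29 tilt [ 0.0004 -0.    ] F [-1.1  0.3 -3.1] w 0.535 g 20.0
n 3 need 0.2
[0.0012, -0.0003, 0.008, 0.0001, 0.0, -0.0004]
[0.0012, -0.0002, 0.008, 0.0001, 0.0, -0.0004]
[0.0012, -0.0002, 0.008, 0.0001, 0.0, -0.0004]
blob [ 209  187   97  108 9342] [257. 239.] ((577.2142333984375, -36.23534393310547), (50.454063415527344, 63.95515441894531), 7.2955756187438965)
```

View pics/w6b.png

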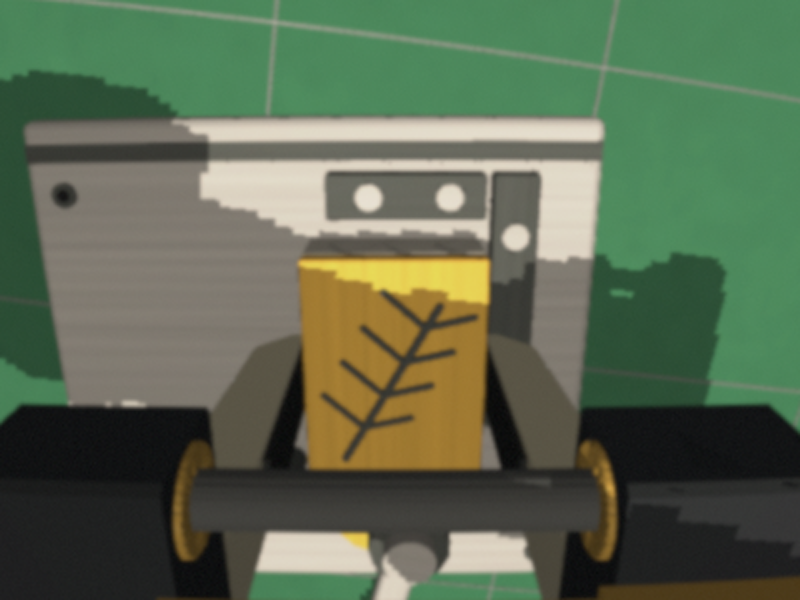

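The stamp hovers over the bed: its far top edge is at crop row 257, the y-fence face at row 219 and the x-fence face at column 491. A fit on this closer view will give the remaining gaps.

Run:
```python
import fit
from fit import *
im=cv2.imread("pics/w6.png");g=cv2.GaussianBlur(cv2.cvtColor(im,cv2.COLOR_BGR2GRAY),(3,3),0);fit.g=g.astype(float)
st()
o=lambda p:(p[0],p[1]+120)
E=lambda a,b,*r:edge(o(a),o(b),*r)
res={}
res['y']=E((330,220),(484,219),.015,4,+1,"yface z.015")
res['yt']=E((330,220),(484,219),.023,4,+1,"yface z.023")
res['yf']=E((330,172),(484,172),.023,4,-1,"yfar z.023")
res['x']=E((491,178),(490,250),.015,3,+1,"xface z.015")
res['xt']=E((491,178),(490,250),.023,3,+1,"xface z.023")
res['xf']=E((540,178),(533,252),.023,4,-1,"xfar z.023")
res['st']=E((302,258),(488,258),.0503,4,1,"stamp +y top edge")
a=np.radians(7.35);ex=np.array([np.cos(a),np.sin(a)]);ey=np.array([-ex[1],ex[0]])
for k,(p,d) in res.items(): print(k,round(p@(ey if k[0] in 'ys' else ex),2))
tp=env.observe()['eef_pos'][:2]*1000;print("tcp",tp@ex,tp@ey)
for r,c in [((330,220),0)]: pass
c=[int(v) for v in g[160:176,263]];print("col263 rows160-175",c)
print("row 152 cols 298-312",[int(v) for v in g[152,298:313]])
```

```text
t 10.48 p [ 0.5777 -0.0401  0.026 ] yaw 7.29 tilt [ 0.0003 -0.0001] F [-0.3  0.6 -3.5] w 0.535 g 20.0
yface z.015 dir 7.37 pt 577.93 -2.39 rms 0.06
yface z.023 dir 7.37 pt 577.5 -0.7 rms 0.06
yfar z.023 dir 7.32 pt 571.95 13.64 rms 0.15
xface z.015 dir -82.7 pt 602.14 3.5 rms 0.2
xface z.023 dir -82.7 pt 600.68 4.94 rms 0.19
xfar z.023 dir -81.92 pt 615.64 2.86 rms 0.16
stamp +y top edge dir 7.3 pt 575.18 -5.58 rms 0.0
y -76.31
yt -74.58
yf -59.64
x 597.64
xt 596.38
xf 610.95
st -79.12
tcp 567.8539074371374 -113.67068230745164
col263 rows160-175 [104, 104, 103, 102, 102, 102, 103, 104, 115, 144, 180, 204, 210, 204, 186, 159]
row 152 cols 298-312 [103, 103, 103, 105, 119, 142, 154, 136, 102, 85, 89, 96, 99, 99, 100]
```

Request:
{"api": "send_rows", "payload": {"steps": [[0.004,0,0,0,0,0,-1],[0,0,0.008,0,0,0,-1],[0,0,0.008,0,0,0,-1],[0,0,0.008,0,0,0,-1],[0,0,0,0,0,0,-1],[0,0,0,0,0,0,-1],[0,0,0,0,0,0,-1]]}}

```text
t: 11.07
eef_pos: [0.5774, -0.0386, 0.016]
tcp_rot: [[-0.127, 0.992, -0.0], [0.992, 0.127, -0.0], [-0.0, -0.0, -1.0]]
contact_force: [0.4, -0.0, -3.0]
width: 0.537
grip_force: 20.0
```

Request:
{"api": "send_rows", "payload": {"steps": [[0,0,0.0012,0,0,0,-1],[0,0,0.0012,0,0,0,-1],[0,0,0.0012,0,0,0,-1],[0,0,0,0,0,0,-1],[0,0,0,0,0,0,-1]]}}

```text
t: 11.48
eef_pos: [0.5775, -0.0385, 0.0149]
tcp_rot: [[-0.127, 0.992, 0.0], [0.992, 0.127, -0.0], [-0.0, 0.0, -1.0]]
contact_force: [-1.0, -0.1, -1.8]
width: 0.536
grip_force: 20.0
```

Request:
{"api": "send_rows", "payload": {"steps": [[0,0,0.0012,0,0,0,-1],[0,0,0,0,0,0,-1],[0.0012,0,0,0,0,0,-1],[0.0012,0,0,0,0,0,-1],[0.0012,0,0,0,0,0,-1],[0,0,0,0,0,0,-1]], "force": 12}}

```text
t: 11.98
eef_pos: [0.5775, -0.0386, 0.0149]
tcp_rot: [[-0.126, 0.992, 0.001], [0.992, 0.126, -0.002], [-0.002, 0.001, -1.0]]
contact_force: [-2.6, -1.7, 6.1]
width: 0.536
grip_force: 12.0
```

Request:
{"api": "send_rows", "payload": {"steps": [[0.0012,0,0,0,0,0,-1],[0.0012,0,0,0,0,0,-1],[0,0,0,0,0,0,-1]]}}

```text
t: 12.23
eef_pos: [0.5775, -0.0385, 0.0149]
tcp_rot: [[-0.126, 0.992, 0.001], [0.992, 0.126, -0.003], [-0.003, 0.001, -1.0]]
contact_force: [-1.4, -5.0, 4.4]
width: 0.535
grip_force: 12.0
```

Request:
{"api": "send_rows", "payload": {"steps": [[0,0,-0.0012,0,0,0,-1],[0,0,0,0,0,0,-1],[0,0,0,0,0,0,-1]]}}

```text
t: 12.48
eef_pos: [0.5776, -0.0372, 0.0149]
tcp_rot: [[-0.126, 0.992, 0.001], [0.992, 0.126, -0.001], [-0.002, 0.001, -1.0]]
contact_force: [-0.5, -4.1, 3.2]
width: 0.537
grip_force: 12.0
```

Request:
{"api": "send_rows", "payload": {"steps": [[0.0012,0,0,0,0,0,-1],[0.0012,0,0,0,0,0,-1],[0,0,0,0,0,0,-1]]}}

```text
t: 12.73
eef_pos: [0.5776, -0.0358, 0.0149]
tcp_rot: [[-0.127, 0.992, 0.001], [0.992, 0.127, -0.001], [-0.001, 0.001, -1.0]]
contact_force: [0.5, -4.3, 2.7]
width: 0.536
grip_force: 12.0
```

Request:
{"api": "send_rows", "payload": {"steps": [[0.0012,0,0,0,0,0,-1],[0.0012,0,0,0,0,0,-1],[0,0,0,0,0,0,-1]]}}

```text
t: 12.98
eef_pos: [0.5776, -0.0358, 0.0149]
tcp_rot: [[-0.126, 0.992, 0.002], [0.992, 0.126, -0.002], [-0.002, 0.001, -1.0]]
contact_force: [0.6, -5.6, 2.9]
width: 0.536
grip_force: 12.0
```

Request:
{"api": "send_rows", "payload": {"steps": [[0.0012,0,0,0,0,0,-1],[0.0012,0,0,0,0,0,-1],[0,0,0,0,0,0,-1]]}}

```text
t: 13.23
eef_pos: [0.5776, -0.0358, 0.0149]
tcp_rot: [[-0.125, 0.992, 0.002], [0.992, 0.125, -0.003], [-0.004, 0.002, -1.0]]
contact_force: [0.5, -8.0, 1.3]
width: 0.538
grip_force: 12.0
```

Request:
{"api": "send_rows", "payload": {"steps": [[-0.001,0,0,0,0,0,-1],[0,0.002,0,0,0,0,-1],[0,0.002,0,0,0,0,-1],[0,0.002,0,0,0,0,-1],[0,0.0015,0,0,0,0,-1],[0,0,0,0,0,0,-1]]}}

```text
t: 13.73
eef_pos: [0.5775, -0.0358, 0.0149]
tcp_rot: [[-0.126, 0.992, -0.004], [0.992, 0.126, -0.003], [-0.002, -0.005, -1.0]]
contact_force: [-4.5, -6.2, 6.7]
width: 0.535
grip_force: 12.0
```

Request:
{"api": "send_rows", "payload": {"steps": [[0,0.0012,0,0,0,0,-1],[0,0.0012,0,0,0,0,-1],[0,0,0,0,0,0,-1]]}}

```text
t: 13.98
eef_pos: [0.5775, -0.0357, 0.0148]
tcp_rot: [[-0.126, 0.992, -0.006], [0.992, 0.126, -0.003], [-0.002, -0.006, -1.0]]
contact_force: [-5.3, -6.9, 7.7]
width: 0.535
grip_force: 12.0
```

Request:
{"api": "send_rows", "payload": {"steps": [[0,0.0012,0,0,0,0,-1],[0,0.0012,0,0,0,0,-1],[0,0,0,0,0,0,-1]]}}

```text
t: 14.23
eef_pos: [0.5775, -0.0357, 0.0147]
tcp_rot: [[-0.126, 0.992, -0.008], [0.992, 0.126, -0.003], [-0.001, -0.009, -1.0]]
contact_force: [-7.2, -6.4, 8.7]
width: 0.538
grip_force: 12.0
```

Request:
{"api": "send_rows", "payload": {"steps": [[0,0,-0.001,0,0,0,-1],[0,0,-0.001,0,0,0,-1],[0,0,0,0,0,0,-1],[0,0,0,0,0,0,-1]]}}

```text
t: 14.57
eef_pos: [0.5775, -0.0357, 0.0148]
tcp_rot: [[-0.126, 0.992, -0.008], [0.992, 0.126, -0.003], [-0.002, -0.009, -1.0]]
contact_force: [-5.1, -6.2, 3.4]
width: 0.536
grip_force: 12.0
```

Request:
{"api": "send_rows", "payload": {"steps": [[0,0,-0.001,0,0,0,-1],[0,0,-0.001,0,0,0,-1],[0,0,0,0,0,0,-1],[0,0,0,0,0,0,-1]]}}

```text
t: 14.9
eef_pos: [0.5775, -0.0357, 0.0149]
tcp_rot: [[-0.126, 0.992, -0.008], [0.992, 0.126, -0.003], [-0.002, -0.009, -1.0]]
contact_force: [-3.3, -7.1, -0.2]
width: 0.538
grip_force: 12.0
```

Request:
{"api": "send_rows", "payload": {"steps": [[-0.002,0,0,0,0,0,-1],[-0.001,0,0,0,0,0,-1],[0,0,0,0,0,0,-1],[0,0,0,0,0,0,-1]]}}

```text
t: 15.23
eef_pos: [0.5775, -0.0357, 0.0148]
tcp_rot: [[-0.126, 0.992, -0.009], [0.992, 0.126, -0.001], [-0.0, -0.009, -1.0]]
contact_force: [-3.9, -5.9, 0.3]
width: 0.535
grip_force: 12.0
```

Request:
{"api": "send_rows", "payload": {"steps": [[0,0.0012,0,0,0,0,-1],[0,0.0012,0,0,0,0,-1],[0,0,0,0,0,0,-1],[0,0,0,0,0,0,-1]]}}

```text
t: 15.57
eef_pos: [0.5775, -0.0357, 0.0148]
tcp_rot: [[-0.126, 0.992, -0.011], [0.992, 0.126, -0.001], [0.0, -0.011, -1.0]]
contact_force: [-5.2, -5.6, 2.1]
width: 0.533
grip_force: 12.0
```

Request:
{"api": "send_rows", "payload": {"steps": [[-0.002,0,-0.001,0,0,0,-1],[-0.002,0,-0.001,0,0,0,-1],[-0.001,0,0,0,0,0,-1],[0,0,0,0,0,0,-1],[0,0,0,0,0,0,-1]]}}

```text
t: 15.98
eef_pos: [0.5816, -0.0352, 0.0161]
tcp_rot: [[-0.127, 0.992, -0.004], [0.992, 0.127, 0.001], [0.002, -0.003, -1.0]]
contact_force: [-2.4, -2.7, -6.7]
width: 0.534
grip_force: 12.0
```

Request:
{"api": "send_rows", "payload": {"steps": [[0,0,0,0,0,0,-1],[0,0.0012,0,0,0,0,-1],[0,0,0,0,0,0,-1]]}}

```text
t: 16.23
eef_pos: [0.5816, -0.0352, 0.0163]
tcp_rot: [[-0.127, 0.992, -0.004], [0.992, 0.127, 0.001], [0.002, -0.004, -1.0]]
contact_force: [-4.6, -0.3, -7.2]
width: 0.539
grip_force: 12.0
```

Request:
{"api": "send_rows", "payload": {"steps": [[0,0,0.0015,0,0,0,-1],[0,0,0.0015,0,0,0,-1],[0,0,0,0,0,0,-1],[0,0,0,0,0,0,-1]]}}

```text
t: 16.57
eef_pos: [0.5816, -0.0352, 0.016]
tcp_rot: [[-0.127, 0.992, -0.004], [0.992, 0.127, 0.001], [0.002, -0.004, -1.0]]
contact_force: [-4.9, -2.2, -0.4]
width: 0.537
grip_force: 12.0
```

Request:
{"api": "send_rows", "payload": {"steps": [[0.0012,0,0,0,0,0,-1],[0.0012,0,0,0,0,0,-1],[0.0012,0,0,0,0,0,-1],[0,0,0,0,0,0,-1],[0,0,0,0,0,0,-1]]}}

```text
t: 16.98
eef_pos: [0.5816, -0.0352, 0.0161]
tcp_rot: [[-0.127, 0.992, -0.003], [0.992, 0.127, -0.0], [0.0, -0.003, -1.0]]
contact_force: [-4.8, -3.3, -3.1]
width: 0.536
grip_force: 12.0
```

Request:
{"api": "send_rows", "payload": {"steps": [[0,0,0.0015,0,0,0,-1],[0,0,0.0012,0,0,0,-1],[0,0,0,0,0,0,-1],[0,0,0,0,0,0,-1]]}}

```text
t: 17.32
eef_pos: [0.5816, -0.0352, 0.0156]
tcp_rot: [[-0.127, 0.992, -0.003], [0.992, 0.127, -0.0], [0.0, -0.003, -1.0]]
contact_force: [-6.3, -1.9, 1.3]
width: 0.537
grip_force: 12.0
```

Request:
{"api": "send_rows", "payload": {"steps": [[0,0,0,0,0,0,0.25],[0,0,0,0,0,0,0.25],[0,0,0,0,0,0,0.25],[0,0,0,0,0,0,0.25]]}}

```text
t: 17.65
eef_pos: [0.5855, -0.0339, 0.0158]
tcp_rot: [[-0.127, 0.992, 0.004], [0.992, 0.127, 0.001], [0.0, 0.005, -1.0]]
contact_force: [-0.4, 0.8, 0.3]
width: 0.625
grip_force: 0.4
```

Request:
{"api": "send_rows", "payload": {"steps": [[0,-0.008,0,0,0,0,0.35],[0,0,0,0,0,0,0.35],[0,0,-0.03,0,0,0,0.35],[0,0,-0.06,0,0,0,0.35],[-0.03,0,-0.08,0,0,0,0],[-0.06,0,-0.08,0,0,0,-1],[-0.06,0,-0.06,0,0,0,-1],[-0.03,0,-0.02,0,0,0,-1]]}}

```text
t: 18.32
eef_pos: [0.5925, -0.111, 0.1527]
tcp_rot: [[-0.123, 0.992, 0.011], [0.992, 0.123, -0.004], [-0.006, 0.01, -1.0]]
contact_force: [0.3, -1.0, -0.3]
width: 0.436
grip_force: 0.0
```

Request:
{"api": "send_rows", "payload": {"steps": [[0,0,0,0,0,0,-1],[0,0,0,0,0,0,-1],[0,0,0,0,0,0,-1],[0,0,0,0,0,0,-1],[0,0,0,0,0,0,-1],[0,0,0,0,0,0,-1],[0,0,0,0,0,0,-1],[0,0,0,0,0,0,-1]]}}

```text
t: 18.98
eef_pos: [0.5892, -0.106, 0.1465]
tcp_rot: [[-0.127, 0.992, -0.001], [0.992, 0.127, 0.0], [0.0, -0.001, -1.0]]
contact_force: [-0.5, -1.3, 0.3]
width: 0.005
grip_force: 0.0
```

```bash
python3 -c "
from h import *
st();im=save('wrist','w7');stamp(z=.039,im=im);cv2.imwrite('pics/w7b.png',cv2.resize(im[0:300,60:460,::-1],None,fx=2,fy=2,interpolation=cv2.INTER_CUBIC))
for n in ['cam_pivot','handle_grip']: print(n,[(q,onz('wrist',q['uv'],.045).round(4)) for q in env.spot_in('wrist',n)[:2]])
env.grab_frame('top')
for n in ['cam_pivot','handle_grip']: print(n,[(q,onz('top',q['uv'],.045).round(4)) for q in env.spot_in('top',n)[:2]])
st()"
```

```text
t 18.98 p [ 0.5892 -0.106   0.1465] yaw 7.32 tilt [-0.0007  0.0001] F [-0.5 -1.3  0.3] w 0.005 g 0.0
blob [486   0  26  40 759] [501.  16.] ((783.2416381835938, 74.37751770019531), (25.36893081665039, 34.352542877197266), 14.358712196350098)
blob [ 231   69   57   81 4446] [259. 108.] ((581.9873657226562, -35.8625373840332), (50.43845748901367, 70.05897521972656), 7.319596767425537)
blob [231 152  44  44 882] [248. 170.] ((581.0228881835938, -92.96231079101562), (42.7943115234375, 36.3594856262207), 39.279335021972656)
blob [445 188  41 105 674] [466. 240.] ((814.0474243164062, -139.341796875), (120.70206451416016, 7.833978176116943), 89.85572814941406)
blob [ 411  320   77   60 1859] [440. 349.] ((847.2145385742188, -281.2865295410156), (74.44403076171875, 94.72931671142578), 0.011513154953718185)
cam_pivot [({'uv': [248.1, 176.8], 'p': 0.98}, array([ 0.5797, -0.0968,  0.045 ]))]
handle_grip [({'uv': [251.8, 177.7], 'p': 0.92}, array([ 0.5832, -0.0973,  0.045 ]))]
cam_pivot [({'uv': [317.1, 199.2], 'p': 0.39}, array([ 0.5735, -0.2026,  0.045 ]))]
handle_grip [({'uv': [114.9, 277.7], 'p': 0.62}, array([0.3401, 0.367 , 0.045 ])), ({'uv': [320.5, 196.3], 'p': 0.6}, array([ 0.5821, -0.2126,  0.045 ]))]
t 19.28 p [ 0.5893 -0.1065  0.1469] yaw 7.29 tilt [ 0.0001 -0.0001] F [-0.6  0.1  0.1] w 0.004 g 0.0
```

View pics/w7b.png

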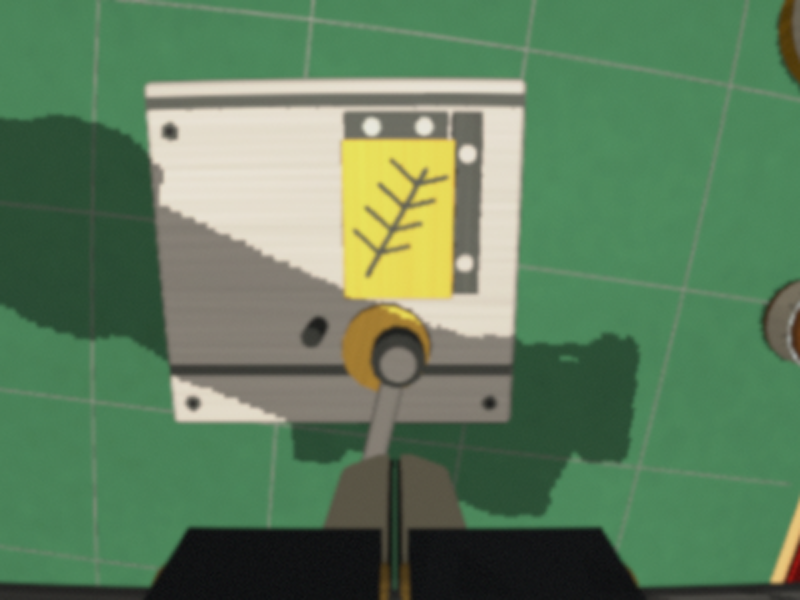

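The stamp (crop (343..455, 139..298)) sits flush against both fences: centre (0.582, -0.036), yaw 7.3°. That agrees with where it stopped on contact. The handle is still open, about 0.2 rad. Next I'll plan the handle push with closed fingers, turning the tool along with the lever.

```bash
cat >> h.py <<'E'
A=np.radians(7.33);EX=np.array([np.cos(A),np.sin(A),0]);EY=np.array([-EX[1],EX[0],0]);PIV=np.array([.582,-.0359,0])-.062*EY
def hp(th,off,z=.026,r=.095):
    u=-EY*np.cos(th)-EX*np.sin(th);t=EY*np.sin(th)-EX*np.cos(th)
    return PIV+r*u-off*t+[0,0,z], down(A+np.pi/2-th)
def rows(p0,R0,seq):
    for p,R in seq:
        w=Ro.from_matrix(R0.T@R).as_rotvec();print(np.round(np.r_[R0.T@(p-p0)/.4,w/1.5],4).tolist());p0,R0=p,R
def where():
    s=env.observe();d=s['eef_pos']-PIV;tl=np.array(s['tcp_rot'])[:,0];F=s['contact_force']
    ang=np.arctan2(-d@EX,-d@EY);r=np.hypot(d@EX,d@EY)
    th0=A+np.pi/2-np.arctan2(s['tcp_rot'][1,1],s['tcp_rot'][0,1]);t=EY*np.sin(th0)-EX*np.cos(th0);u=-EY*np.cos(th0)-EX*np.sin(th0)
    # lever angle if handle touches (16.5 mm): asin(off/r)
    print("tool th",round(th0,3),"tcp ang",round(ang,3),"r",round(r,4),"lever~",round(ang+np.arcsin(.0165/r),3),"Ft,Fu,Fz",(-F@t).round(1),(F@u).round(1),F[2].round(1))
E
python3 -c "
from h import *
print(PIV,hp(.15,.04)[0],hp(0.2,0)[0]);st()
p,R=hp(.15,.04,.13);plan(p,R,14)"
```

```text
[ 0.5899102  -0.09739332  0.        ] [ 0.62780424 -0.19325282  0.026     ] [ 0.58306973 -0.19214673  0.026     ]
t 19.28 p [ 0.5893 -0.1065  0.1469] yaw 7.29 tilt [ 0.0001 -0.0001] F [-0.6  0.1  0.1] w 0.004 g 0.0
n 14 need 11.4
[-0.0162, 0.0048, 0.003, -0.0, 0.0, -0.0677]
[-0.0166, 0.0032, 0.003, -0.0, 0.0, -0.0677]
[-0.0169, 0.0015, 0.003, -0.0, 0.0, -0.0677]
[-0.0169, -0.0002, 0.003, -0.0, 0.0, -0.0677]
[-0.0168, -0.002, 0.003, -0.0, 0.0, -0.0677]
[-0.0165, -0.0037, 0.003, -0.0, 0.0, -0.0677]
[-0.0161, -0.0053, 0.003, -0.0, 0.0, -0.0677]
[-0.0155, -0.0069, 0.003, -0.0, 0.0, -0.0677]
[-0.0147, -0.0084, 0.003, -0.0, 0.0, -0.0677]
[-0.0138, -0.0099, 0.003, -0.0, 0.0, -0.0677]
[-0.0127, -0.0112, 0.003, -0.0, 0.0, -0.0677]
[-0.0115, -0.0125, 0.003, -0.0, 0.0, -0.0677]
[-0.0102, -0.0136, 0.003, -0.0, 0.0, -0.0677]
[-0.0087, -0.0145, 0.003, -0.0, 0.0, -0.0677]
```

Request:
{"api": "send_rows", "payload": {"steps": [[-0.0162,0.0048,0.003,0,0,-0.0677,-1],[-0.0166,0.0032,0.003,0,0,-0.0677,-1],[-0.0169,0.0015,0.003,0,0,-0.0677,-1],[-0.0169,0,0.003,0,0,-0.0677,-1],[-0.0168,-0.002,0.003,0,0,-0.0677,-1],[-0.0165,-0.0037,0.003,0,0,-0.0677,-1],[-0.016,-0.0053,0.003,0,0,-0.0677,-1],[-0.0155,-0.0069,0.003,0,0,-0.0677,-1]]}}

```text
t: 19.95
eef_pos: [0.6114, -0.1563, 0.1373]
tcp_rot: [[-0.81, 0.586, 0.0], [0.586, 0.81, -0.0], [-0.0, -0.0, -1.0]]
contact_force: [0.2, 0.4, 0.3]
width: 0.006
grip_force: 0.0
```

Request:
{"api": "send_rows", "payload": {"steps": [[-0.0147,-0.0084,0.003,0,0,-0.0677,-1],[-0.0138,-0.01,0.003,0,0,-0.0677,-1],[-0.0127,-0.0112,0.003,0,0,-0.0677,-1],[-0.0115,-0.0125,0.003,0,0,-0.0677,-1],[-0.01,-0.0136,0.003,0,0,-0.0677,-1],[-0.0087,-0.0145,0.003,0,0,-0.0677,-1],[0,0,0,0,0,0,-1],[0,0,0,0,0,0,-1]]}}

```text
t: 20.62
eef_pos: [0.6275, -0.1936, 0.1298]
tcp_rot: [[-1.0, 0.026, -0.0], [0.026, 1.0, 0.0], [0.0, 0.0, -1.0]]
contact_force: [-0.4, -0.6, 0.2]
width: 0.005
grip_force: 0.0
```

```bash
python3 -c "
from h import *
st();where();im=save('wrist','w8')
hsv=cv2.cvtColor(im,cv2.COLOR_RGB2HSV);k=((hsv[...,0]>5)&(hsv[...,0]<16)&(hsv[...,1]>180)&(hsv[...,2]>80)).astype(np.uint8)
n,L,S,C=cv2.connectedComponentsWithStats(k)
for i in range(1,n):
    if S[i,4]>300:
        ys,xs=np.where(L==i);w=np.array([onz('wrist',(x,y),.05)[:2] for x,y in zip(xs[::5],ys[::5])]);r=cv2.minAreaRect((w*1000).astype(np.float32));print(S[i],r,'lever th',[np.arctan2(-(v@EX),-(v@EY)) for v in [np.r_[np.array(r[0])/1000,0]-PIV]])
plan(*hp(.15,.04,.026),6)"
```

```text
t 20.62 p [ 0.6275 -0.1936  0.1298] yaw 88.53 tilt [-0.0004  0.0002] F [-0.4 -0.6  0.2] w 0.005 g 0.0
tool th 0.154 tcp ang -0.244 r 0.1033 lever~ -0.084 Ft,Fu,Fz -0.4 0.6 0.2
[ 216  128   86   25 1547] ((579.3528442382812, -190.50808715820312), (70.15275573730469, 16.763324737548828), 84.70433807373047) lever th [np.float64(0.24083060159350808)]
n 6 need 2.5
[-0.0001, -0.0002, 0.0433, 0.0001, -0.0, -0.0003]
[-0.0001, -0.0002, 0.0433, 0.0001, -0.0, -0.0003]
[-0.0001, -0.0002, 0.0433, 0.0001, -0.0, -0.0003]
[-0.0001, -0.0002, 0.0433, 0.0001, -0.0, -0.0003]
[-0.0001, -0.0002, 0.0433, 0.0001, -0.0, -0.0003]
[-0.0001, -0.0002, 0.0433, 0.0001, -0.0, -0.0003]
```

Request:
{"api": "send_rows", "payload": {"steps": [[0,0,0.0433,0,0,0,-1],[0,0,0.0433,0,0,0,-1],[0,0,0.0433,0,0,0,-1],[0,0,0.0433,0,0,0,-1],[0,0,0.0433,0,0,0,-1],[0,0,0.0433,0,0,0,-1],[0,0,0,0,0,0,-1]]}}

```text
t: 21.25
eef_pos: [0.6249, -0.1914, 0.0227]
tcp_rot: [[-1.0, 0.022, -0.007], [0.022, 1.0, 0.002], [0.007, 0.002, -1.0]]
contact_force: [-1.1, -0.8, -0.4]
width: 0.006
grip_force: 0.0
```

```bash
python3 -c "
from h import *
s=st();where()
seq=[hp(.15+.09*i/4,.04-.022*i/4) for i in range(1,5)]+[hp(.24+.05*i,.017) for i in range(1,21)]
rows(s['eef_pos'],np.array(s['tcp_rot']),seq)"
```

```text
t 21.25 p [ 0.6249 -0.1914  0.0227] yaw 88.72 tilt [-0.0073  0.002 ] F [-1.1 -0.8 -0.4] w 0.006 g 0.0
tool th 0.15 tcp ang -0.228 r 0.1003 lever~ -0.063 Ft,Fu,Fz -1.1 0.8 -0.4
[0.0119, -0.0063, -0.0082, 0.0012, -0.0049, 0.0148]
[0.0191, -0.0016, 0.0, 0.0, 0.0, 0.015]
[0.0191, -0.0013, 0.0, 0.0, 0.0, 0.015]
[0.0191, -0.001, 0.0, 0.0, 0.0, 0.015]
[0.0144, -0.0018, 0.0, 0.0, 0.0, 0.0333]
[0.0119, -0.0018, 0.0, 0.0, 0.0, 0.0333]
[0.0119, -0.0018, 0.0, 0.0, 0.0, 0.0333]
[0.0119, -0.0018, 0.0, 0.0, 0.0, 0.0333]
[0.0119, -0.0018, 0.0, 0.0, 0.0, 0.0333]
[0.0119, -0.0018, 0.0, 0.0, 0.0, 0.0333]
[0.0119, -0.0018, 0.0, 0.0, 0.0, 0.0333]
[0.0119, -0.0018, 0.0, 0.0, 0.0, 0.0333]
[0.0119, -0.0018, 0.0, 0.0, 0.0, 0.0333]
[0.0119, -0.0018, 0.0, 0.0, 0.0, 0.0333]
[0.0119, -0.0018, 0.0, 0.0, 0.0, 0.0333]
[0.0119, -0.0018, 0.0, 0.0, 0.0, 0.0333]
[0.0119, -0.0018, 0.0, 0.0, 0.0, 0.0333]
[0.0119, -0.0018, 0.0, 0.0, 0.0, 0.0333]
[0.0119, -0.0018, 0.0, 0.0, 0.0, 0.0333]
[0.0119, -0.0018, 0.0, 0.0, 0.0, 0.0333]
[0.0119, -0.0018, 0.0, 0.0, 0.0, 0.0333]
[0.0119, -0.0018, 0.0, 0.0, 0.0, 0.0333]
[0.0119, -0.0018, 0.0, 0.0, 0.0, 0.0333]
[0.0119, -0.0018, 0.0, 0.0, 0.0, 0.0333]
```

Request:
{"api": "send_rows", "payload": {"steps": [[0.019,-0.002,0,0,0,0.015,-1],[0.019,-0.0016,0,0,0,0.015,-1],[0.019,-0.0013,0,0,0,0.015,-1],[0.019,-0.001,0,0,0,0.015,-1],[0.0144,-0.0018,0,0,0,0.0333,-1],[0.012,-0.0018,0,0,0,0.0333,-1]]}}

```text
t: 21.75
eef_pos: [0.5881, -0.1946, 0.0277]
tcp_rot: [[-0.977, 0.214, 0.006], [0.214, 0.977, -0.002], [-0.006, -0.0, -1.0]]
contact_force: [3.7, -0.3, -1.4]
width: 0.004
grip_force: 1.5
```

```bash
python3 -c "
from h import *
st();where()"
```

```text
t 21.75 p [ 0.5881 -0.1946  0.0277] yaw 77.63 tilt [ 0.006  -0.0016] F [ 3.7 -0.3 -1.4] w 0.004 g 1.5
tool th 0.344 tcp ang 0.146 r 0.0972 lever~ 0.317 Ft,Fu,Fz 3.6 -0.5 -1.4
```

Request:
{"api": "send_rows", "payload": {"steps": [[0.012,-0.0018,0,0,0,0.0333,-1],[0.012,-0.0018,0,0,0,0.0333,-1],[0.012,-0.0018,0,0,0,0.0333,-1],[0.012,-0.0018,0,0,0,0.0333,-1],[0.012,-0.0018,0,0,0,0.0333,-1],[0.012,-0.0018,0,0,0,0.0333,-1],[0.012,-0.0018,0,0,0,0.0333,-1],[0.012,-0.0018,0,0,0,0.0333,-1]]}}

```text
t: 22.42
eef_pos: [0.5507, -0.1866, 0.0277]
tcp_rot: [[-0.816, 0.578, 0.006], [0.578, 0.816, -0.003], [-0.007, 0.001, -1.0]]
contact_force: [2.1, -2.6, -1.6]
width: 0.004
grip_force: 1.5
```

Request:
{"api": "send_rows", "payload": {"steps": [[0.012,-0.0018,0,0,0,0.0333,-1],[0.012,-0.0018,0,0,0,0.0333,-1],[0.012,-0.0018,0,0,0,0.0333,-1],[0.012,-0.0018,0,0,0,0.0333,-1],[0.012,-0.0018,0,0,0,0.0333,-1],[0.012,-0.0018,0,0,0,0.0333,-1],[0.012,-0.0018,0,0,0,0.0333,-1]]}}

```text
t: 23.0
eef_pos: [0.5223, -0.1678, 0.0276]
tcp_rot: [[-0.568, 0.823, 0.005], [0.823, 0.568, -0.004], [-0.006, 0.002, -1.0]]
contact_force: [1.1, -3.5, -1.1]
width: 0.001
grip_force: 1.6
```

```bash
python3 -c "
from h import *
s=st();where()
print(hp(1.09,.017)[0])"
```

```text
t 23.0 p [ 0.5223 -0.1678  0.0276] yaw 34.62 tilt [ 0.0047 -0.0039] F [ 1.1 -3.5 -1.1] w 0.001 g 1.6
tool th 1.094 tcp ang 0.893 r 0.0976 lever~ 1.063 Ft,Fu,Fz 3.5 1.1 -1.1
[ 0.52169556 -0.1656631   0.026     ]
```

Request:
{"api": "send_rows", "payload": {"steps": [[0.009,-0.0014,0,0,0,0.025,-1],[0.009,-0.0014,0,0,0,0.025,-1],[0.009,-0.0014,0,0,0,0.025,-1],[0.006,-0.0009,0,0,0,0.0167,-1],[0.006,-0.0009,0,0,0,0.0167,-1],[0.006,-0.0009,0,0,0,0.0167,-1]]}}

```text
t: 23.5
eef_pos: [0.5103, -0.153, 0.0272]
tcp_rot: [[-0.406, 0.914, 0.002], [0.914, 0.406, -0.003], [-0.003, 0.001, -1.0]]
contact_force: [-1.0, -5.8, 2.8]
width: 0.001
grip_force: 2.3
```

Request:
{"api": "send_rows", "payload": {"steps": [[0.006,-0.0009,0,0,0,0.0167,-1],[0.006,-0.0009,0,0,0,0.0167,-1],[0.006,-0.0009,0,0,0,0.0167,-1],[0.006,-0.0009,0,0,0,0.0167,-1],[0.006,-0.0009,0,0,0,0.0167,-1],[0.006,-0.0009,0,0,0,0.0167,-1]]}}

```text
t: 24.0
eef_pos: [0.5037, -0.1426, 0.0271]
tcp_rot: [[-0.264, 0.965, 0.004], [0.964, 0.264, -0.006], [-0.007, 0.002, -1.0]]
contact_force: [-1.0, -9.4, 2.9]
width: 0.005
grip_force: 4.3
```

```bash
python3 -c "
from h import *
s=st();where()
print(hp(1.426,.017)[0])"
```

```text
t 24.0 p [ 0.5037 -0.1426  0.0271] yaw 15.31 tilt [ 0.0036 -0.006 ] F [-1.  -9.4  2.9] w 0.005 g 4.3
tool th 1.432 tcp ang 1.215 r 0.0974 lever~ 1.386 Ft,Fu,Fz 8.8 3.4 2.9
[ 0.50300059 -0.13935424  0.026     ]
```

Request:
{"api": "send_rows", "payload": {"steps": [[0.006,-0.0009,0,0,0,0.0167,-1],[0.006,-0.0009,0,0,0,0.0167,-1],[0.006,-0.0009,0,0,0,0.0167,-1],[0.006,-0.0009,0,0,0,0.0167,-1],[0.005,-0.0009,0,0,0,0.0167,-1]]}}

```text
t: 24.42
eef_pos: [0.4992, -0.1335, 0.0271]
tcp_rot: [[-0.14, 0.99, 0.004], [0.99, 0.14, -0.008], [-0.009, 0.003, -1.0]]
contact_force: [-1.5, -12.4, 2.4]
width: 0.002
grip_force: 6.2
```

Request:
{"api": "send_rows", "payload": {"steps": [[0.004,0,0,0,0,0.005,-1],[0.004,0,0,0,0,0,-1],[0.003,0,0,0,0,0,-1]]}}

```text
t: 24.67
eef_pos: [0.4981, -0.1298, 0.0271]
tcp_rot: [[-0.133, 0.991, 0.003], [0.991, 0.133, -0.009], [-0.009, 0.002, -1.0]]
contact_force: [-1.6, -13.7, 2.6]
width: 0.006
grip_force: 6.4
```

```bash
python3 -c "
from h import *
s=st();where()
print(hp(1.571,.017)[0])"
```

```text
t 24.67 p [ 0.4981 -0.1298  0.0271] yaw 7.67 tilt [ 0.0031 -0.009 ] F [ -1.6 -13.7   2.6] w 0.006 g 6.4
tool th 1.565 tcp ang 1.359 r 0.0974 lever~ 1.529 Ft,Fu,Fz 13.4 3.4 2.6
[ 0.49784959 -0.12635612  0.026     ]
```

Request:
{"api": "send_rows", "payload": {"steps": [[0.003,0,0,0,0,0,-1],[0.003,0,0,0,0,0,-1],[0,0,0,0,0,0,-1]]}}

```text
t: 24.92
eef_pos: [0.4977, -0.128, 0.0271]
tcp_rot: [[-0.133, 0.991, 0.003], [0.991, 0.133, -0.01], [-0.01, 0.002, -1.0]]
contact_force: [-2.4, -12.4, 2.5]
width: 0.005
grip_force: 6.3
```

Request:
{"api": "send_rows", "payload": {"steps": [[0.002,0,0,0,0,0,-1],[0.002,0,0,0,0,0,-1],[0,0,0,0,0,0,-1]]}}

```text
t: 25.17
eef_pos: [0.4974, -0.127, 0.0271]
tcp_rot: [[-0.132, 0.991, 0.003], [0.991, 0.132, -0.01], [-0.01, 0.002, -1.0]]
contact_force: [-2.2, -13.6, 2.6]
width: 0.007
grip_force: 6.7
```

Request:
{"api": "send_rows", "payload": {"steps": [[0.002,0,0,0,0,0,-1],[0.002,0,0,0,0,0,-1],[0,0,0,0,0,0,-1]]}}

```text
t: 25.42
eef_pos: [0.4975, -0.1269, 0.0272]
tcp_rot: [[-0.131, 0.991, 0.004], [0.991, 0.131, -0.012], [-0.013, 0.003, -1.0]]
contact_force: [-1.4, -16.2, 2.8]
width: 0.007
grip_force: 7.8
```

Request:
{"api": "send_rows", "payload": {"steps": [[0.002,0,0,0,0,0,-1],[0,0,0,0,0,0,-1],[0,0,0,0,0,0,-1]]}}

```text
t: 25.67
eef_pos: [0.4974, -0.1269, 0.0272]
tcp_rot: [[-0.13, 0.991, 0.005], [0.991, 0.13, -0.013], [-0.014, 0.003, -1.0]]
contact_force: [-1.9, -17.0, 1.3]
width: 0.005
grip_force: 8.3
```

Request:
{"api": "send_rows", "payload": {"steps": [[0.002,0,0,0,0,0,-1],[0,0,0,0,0,0,-1],[0,0,0,0,0,0,-1]]}}

```text
t: 25.92
eef_pos: [0.4974, -0.1269, 0.0272]
tcp_rot: [[-0.13, 0.992, 0.005], [0.991, 0.13, -0.014], [-0.015, 0.003, -1.0]]
contact_force: [-2.3, -19.3, 1.1]
width: 0.001
grip_force: 8.8
```

The handle has stalled at its stop, with 16–19 N held for over 0.5 s. Backing off along the tool's -x, then up.

Request:
{"api": "send_rows", "payload": {"steps": [[-0.015,0,0,0,0,0,-1],[-0.02,0,0,0,0,0,-1],[-0.03,0,0,0,0,0,-1],[-0.04,0,0,0,0,0,-1],[0,0,0,0,0,0,-1],[0,0,-0.05,0,0,0,-1],[0,0,-0.1,0,0,0,-1],[0,0,-0.1,0,0,0,-1]]}}

```text
t: 26.58
eef_pos: [0.5013, -0.1553, 0.1257]
tcp_rot: [[-0.14, 0.99, -0.005], [0.99, 0.14, 0.003], [0.004, -0.005, -1.0]]
contact_force: [0.8, 0.5, 0.2]
width: 0.006
grip_force: 0.0
```

Request:
{"api": "send_rows", "payload": {"steps": [[0.05,0.05,-0.02,0,0,0,-1],[0,0,0,0,0,0,-1],[0,0,0,0,0,0,-1],[0,0,0,0,0,0,-1],[0,0,0,0,0,0,-1],[0,0,0,0,0,0,-1],[0,0,0,0,0,0,-1],[0,0,0,0,0,0,-1]]}}

```text
t: 27.25
eef_pos: [0.5193, -0.1355, 0.1336]
tcp_rot: [[-0.138, 0.99, -0.001], [0.99, 0.138, 0.0], [0.0, -0.001, -1.0]]
contact_force: [-0.3, -0.2, 0.4]
width: 0.003
grip_force: 0.0
```

```bash
python3 -c "
from h import *
st();im=save('wrist','w9');stamp(z=.039,im=im)
hsv=cv2.cvtColor(im,cv2.COLOR_RGB2HSV);k=((hsv[...,0]>5)&(hsv[...,0]<16)&(hsv[...,1]>180)&(hsv[...,2]>80)).astype(np.uint8)
n,L,S,C=cv2.connectedComponentsWithStats(k)
for i in range(1,n):
    if S[i,4]>300:
        ys,xs=np.where(L==i);w=np.array([onz('wrist',(x,y),.05)[:2] for x,y in zip(xs[::5],ys[::5])]);r=cv2.minAreaRect((w*1000).astype(np.float32));v=np.r_[np.array(r[0])/1000,0]-PIV;print(S[i],r,'th',np.arctan2(-(v@EX),-(v@EY)))
st()
cv2.imwrite('pics/w9b.png',cv2.resize(im[:,:,::-1],(800,600)))"
```

```text
t 27.25 p [ 0.5193 -0.1355  0.1336] yaw 7.91 tilt [-0.0013  0.0001] F [-0.3 -0.2  0.4] w 0.003 g 0.0
blob [ 313   43   67  114 5942] [344.  94.] ((582.737060546875, -47.152183532714844), (51.868282318115234, 93.87276458740234), 7.5032453536987305)
[ 193  152   83   20 1497] ((495.795654296875, -109.98115539550781), (70.43062591552734, 16.526212692260742), 7.841943740844727) th 1.5657679351460234
t 27.3 p [ 0.5194 -0.1354  0.1338] yaw 7.92 tilt [-0.0009  0.    ] F [ 0.1 -0.5 -0.7] w 0.001 g 0.0
```

View pics/w9b.png

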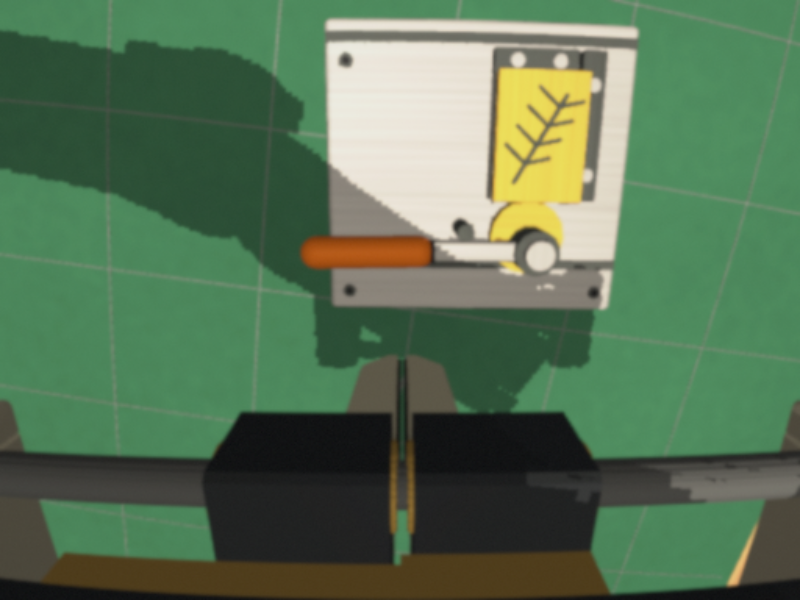

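The handle points along the chase's -x (orange grip at (367,252), about 1.566 rad). The stamp (493..590, 68..202) is tight between the cam and both fences. Handing in.

```bash
python3 -c "
from bench import env
print(env.sign_off())"
```

```text
the job is handed in; nothing more can be done
None
```

The stamp is seated in the corner against both fences and the cam handle is home at about 1.57 rad, borne on with 16–19 N and let go. I handed the job in at 27 s; no verdict came back.

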